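# Pack slide boxes between ice packs and hasp the transport case

## Robot

A 6-joint arm with a two-finger parallel gripper is mounted at the origin on the work surface. World frame = base frame: x ahead of the robot, y to its left, z up, the work surface at z = 0. Lengths are in mm, angles in rad, forces in N, time in s.
With the tool pointing down it reaches from about 375 to 975 mm from the base axis. Payload 3.8 kg.
Tool frame: the origin (TCP) lies midway between the tips of the shut fingers; the grasp point (between the pads) lies 19 mm behind it (r.tcp_to_grasp is the distance from the TCP to the grasp point, in mm); x points along the fingers, z is the direction in which the jaws open and shut, and the axes are right-handed (so a half turn about x gives the same grasp; the last joint's range is limited). The gripper opens to 88 mm and grips with 3 to 60 N. Pads are 18 mm wide; open, the fingers measure 123 mm over their backs; the gripper's body (75 mm by 187 mm) begins 45 mm behind the grasp point.
Start: joints at [-1.372, 0.264, 1.604, -0, 1.274, -0.037], TCP at [157.689, -656.317, 238.706] pointing down, gripper open.
Joint ranges: [-2.63, 2.63], [-0.94, 2.18], [0.31, 2.57], [-1.31, 4.45], [0, 2.66], [-2.55, 2.55]. Speed limits (rad/s): [2.57, 2.57, 3.14, 3.14, 3.14, 3.14].

## Interface

Orientations are given as a unit quaternion [x, y, z, w].
In Python, from bench import r gives the robot as it stands.
- The arm moves only by the tool arm_command, never from a script. Its argument "targets" is text: rows parted by semicolons, each of 4 numbers parted by spaces: the shift along the tool's x, y, z in mm, then the turn about the tool's x in rad. A call has 1 to 12 rows; each row shifts and turns the commanded pose from where the row before left it, along the tool's axes as they then stand; what a row does not reach is not made up. A row lasts 1/12 s, in which the tool goes at most 41.7 mm and 7.16 degrees, less where a joint would pass 70% of its speed; a pose out of reach is approached as far as the arm can. A call is refused whole if a number of a shift passes 41.7 or a number of a turn 0.125, either way. A call with a gripper value outside its range is refused whole. "gripper" is the closure, from -1 (fully open) to 1 (shut), so that 0 is half open, set as the call begins (left out, the last holds). The fingers move at their own pace and stop on an object; the grip force is fixed at half the most. Time passes only in rows, so rows that do not move let the fingers close. It gives the time, the measured TCP pose, the force and the opening at its end, in the units of the state.
- r.get_obs(): the state, without advancing time (a new reading comes with each control period).
- r.read_camera(name): name is "scene" or "side" or "wrist"; returns the picture (400x640x3 uint8, red, green, blue); there is no depth.
- r.camera_model(name): a dict with "fx", "fy", "cx", "cy" (pixels), "R" (3x3) and "t" (3): a world point X has camera coordinates R X + t. Camera axes: x right, y down, z forward; pixel columns grow to the right and rows downward; lengths in mm; the calibration is good to about 2 mm. The wrist camera is an equidistant fisheye: a pixel r from the principal point sees the ray r / f radians off the axis. A picture is of the moment at which its call begins: read the wrist's pose just before it. camera_model takes no time and is no camera call; for the wrist camera it gives the pose at the moment of the call.
- r.sign_off(): hands the job in, once; it reports no verdict.
The state is a dict: "t": time; "q": joint angles; "qvel": joint speeds; "tau": joint torques, N m; "tool_pos": TCP position; "tcp_rot": TCP orientation; "ft_force": force on the tool from outside, world axes, zero at the start; "wrist_torque": the same for the moment, N m; "width": finger opening in mm.
Only numpy, scipy, OpenCV 4.12 (cv2) and the standard library are available. Lean on these libraries where they do the work, as an engineer would, in place of code of your own. Each camera call takes 0.05 s, during which the arm holds its last target.

## Task

Get the slide boxes ready for collection: swing the hasp right over off the catch, open the case's lid upright, and stack the load flat and square in the foam well - first an ice pack from the top of the pile, then every slide box on the bench, then the other ice pack on top. Then shut the lid fully and swing the hasp back over the catch; never lift the lid while the hasp is over it, and leave the other things on the bench where they are.

Things in the scene. Friction and masses are not known exactly. Their poses are not given: they have to be found in the camera images.
- case: Grey transport case fixed on the bench, front (hasp side) to the robot. Outside 162 (x) x 282 (y) x 106 mm high to the rim, walls 6, floor 8, inside depth 98 mm. Origin: centre of the underside; x from its front to its back, y to its left seen from the robot. Inside, foam fills it to 75 mm above the floor, except for a well in the middle and two finger slots.
- well (a point): Centre of the well's bottom, 8 mm above the case's origin, axes as the case's. The well in the foam is 104 (x) x 64 (y) mm, 75 deep: packs and slide boxes lie flat in it, length along x, 4 mm play each side. At mid length a finger slot 50 mm wide (x), as deep as the well, runs across it along y, out to 82 mm from the centre on both sides: room for fingers that close along y.
- lid (a joint): Lid angle, rad: 0 shut, 1.57 upright, stop at 1.75. Hinged on the case's back rim, it swings up and back about the case's y. Stiff (about 4 N at a tab): stays at any angle; shut it by bringing it down until it stops. A 10 mm plate, 164 x 284 mm; top 116 mm above the bench when shut.
- lid_hinge (a point): Point on the lid's hinge line, in the middle (case frame: x +81 mm, y 0, z 106 mm).
- lid_tab_left (a point): Grip point of the left (case's +y) of two lift tabs on the lid's front edge; use either. A tab is 36 mm wide (y), 10 thick and sticks out 42 mm in the lid's plane. Point: mid thickness, 26 mm out from the edge; when shut, 190 mm ahead of the hinge line and 5 mm above it. Taken from above with fingers closing along y, the tab can turn between the pads as the lid swings.
- lid_tab_right (a point): The same on the right tab (case's -y side), 180 mm from the left one.
- hasp (a joint): Hasp angle, rad: 0 lying on the lid over the catch, 1.57 upright, 3.14 level out towards the robot, stop at 3.25. Hinged along the case's y on the case's front, it swings up and forward off the lid. Slightly stiff (1 to 2 N at the lip): stays at any angle. The catch is a steel staple on the lid, 16 mm high, that stands in the hasp's slot.
- hasp_hinge (a point): Point on the hasp's hinge line, in the middle (case frame: x -88 mm, y 0, z 119 mm, 3 mm above the shut lid's top).
- hasp_lip (a point): Grip point on the hasp's finger lip. The hasp is a steel strap 30 mm wide, 3 thick, 78 long; at its end a lip 32 mm wide (y), 5 thick stands square to it, 27 mm up when shut. Point: 75.5 mm from the hinge line along the strap, 19 mm above the strap (22 above the lid) when shut. Taken from above with fingers closing along y, the lip can turn between the pads as the hasp swings.
- pack_a: Pale plastic ice pack with low ribs across the top, 96 x 56 x 24 mm, about 0.12 kg; the lower of two alike in a pile at the start. Origin at the centre of the underside, x along the 96 mm length, y along the 56 mm width, z up.
- pack_b: Pale plastic ice pack with low ribs across the top, 96 x 56 x 24 mm, about 0.12 kg; the upper of two alike in a pile at the start. Origin at the centre of the underside, x along the 96 mm length, y along the 56 mm width, z up.
- slides_1: White plastic slide box, 96 x 56 x 15 mm, about 0.07 kg, with a dark lid seam and a blank label. One to three of these lie flat on the bench; the others are absent. Origin at the centre of the underside, x along the 96 mm length, y along the 56 mm width, z up.
- slides_2: White plastic slide box, 96 x 56 x 15 mm, about 0.07 kg, with a dark lid seam and a blank label. One to three of these lie flat on the bench; the others are absent. Origin at the centre of the underside, x along the 96 mm length, y along the 56 mm width, z up.
- slides_3: White plastic slide box, 96 x 56 x 15 mm, about 0.07 kg, with a dark lid seam and a blank label. One to three of these lie flat on the bench; the others are absent. Origin at the centre of the underside, x along the 96 mm length, y along the 56 mm width, z up.
- tube_rack: Not part of the job: white rack of blood tubes, 90 x 180 x 106 mm high. Origin at the centre of its underside.
- tray: Not part of the job: empty black tray, 110 x 180 x 45 mm. Origin at the centre of its underside.
- wash_bottle: Not part of the job: white bottle with a blue cap, 66 mm across, about 170 mm high. Origin at the centre of its underside.
- glove_box: Not part of the job: cardboard box, 120 x 230 x 70 mm. Origin at the centre of its underside.
Things that resemble listed ones, but are neither listed nor needed, are in the scene too. Leave any blue or green look-alike of the slides_2 alone. Leave any yellow look-alike of the pack_b alone.

How it is judged (in metres and radians):
On the way, in this order (a step that is already met when the one before it is completed fails the run):
1. the hasp is swung right over, off the catch (value of joint hasp above 2.6 rad), for 0.2 s.
2. the lid is open upright (value of joint lid above 1.4 rad), for 0.2 s.
3. one ice pack lies flat and square on the bottom of the well (((horizontal distance between pack_a and well below 0.008 m and angle between the x axis of pack_a and the x axis of case, either way round below 0.12 rad and angle between pack_a's own z axis and vertical below 0.08 rad and z of pack_a in the frame of well between -0.01 and 0.006 m) or (horizontal distance between pack_b and well below 0.008 m and angle between the x axis of pack_b and the x axis of case, either way round below 0.12 rad and angle between pack_b's own z axis and vertical below 0.08 rad and z of pack_b in the frame of well between -0.01 and 0.006 m))), for 0.2 s.
4. every slide box lies flat and square in the well on that ice pack (((horizontal distance between pack_a and well below 0.008 m and angle between the x axis of pack_a and the x axis of case, either way round below 0.12 rad and angle between pack_a's own z axis and vertical below 0.08 rad and z of pack_a in the frame of well between -0.01 and 0.006 m) or (horizontal distance between pack_b and well below 0.008 m and angle between the x axis of pack_b and the x axis of case, either way round below 0.12 rad and angle between pack_b's own z axis and vertical below 0.08 rad and z of pack_b in the frame of well between -0.01 and 0.006 m)) and horizontal distance between each of slides_1, slides_2, slides_3 and well below 0.008 m and angle between the x axis of each of slides_1, slides_2, slides_3 and the x axis of case, either way round below 0.12 rad and angle between each of slides_1, slides_2, slides_3's own z axis and vertical below 0.08 rad and z of slides_1 in the frame of well between 0.018 and 0.059 m and z of slides_2 in the frame of well between 0.018 and 0.059 m and z of slides_3 in the frame of well between 0.018 and 0.059 m), for 0.2 s.
5. the other ice pack lies flat and square on top of the slide boxes ((((horizontal distance between pack_a and well below 0.008 m and angle between the x axis of pack_a and the x axis of case, either way round below 0.12 rad and angle between pack_a's own z axis and vertical below 0.08 rad and z of pack_a in the frame of well between -0.01 and 0.006 m) and (horizontal distance between pack_b and well below 0.008 m and angle between the x axis of pack_b and the x axis of case, either way round below 0.12 rad and angle between pack_b's own z axis and vertical below 0.08 rad and z of pack_b in the frame of well between 0.034 and 0.076 m)) or ((horizontal distance between pack_b and well below 0.008 m and angle between the x axis of pack_b and the x axis of case, either way round below 0.12 rad and angle between pack_b's own z axis and vertical below 0.08 rad and z of pack_b in the frame of well between -0.01 and 0.006 m) and (horizontal distance between pack_a and well below 0.008 m and angle between the x axis of pack_a and the x axis of case, either way round below 0.12 rad and angle between pack_a's own z axis and vertical below 0.08 rad and z of pack_a in the frame of well between 0.034 and 0.076 m))) and horizontal distance between each of slides_1, slides_2, slides_3 and well below 0.008 m and angle between the x axis of each of slides_1, slides_2, slides_3 and the x axis of case, either way round below 0.12 rad and angle between each of slides_1, slides_2, slides_3's own z axis and vertical below 0.08 rad and z of slides_1 in the frame of well between 0.018 and 0.059 m and z of slides_2 in the frame of well between 0.018 and 0.059 m and z of slides_3 in the frame of well between 0.018 and 0.059 m), for 0.2 s.
6. the lid is fully shut (value of joint lid below 0.03 rad), for 0.2 s.
7. the hasp is over the catch (value of joint lid below 0.03 rad and value of joint hasp below 0.1 rad), for 0.2 s.
At the end, for the whole second after the job is handed in: Lid shut (under 0.03 rad), hasp over the catch (under 0.10 rad); in the well an ice pack at the bottom, all slide boxes on it, the other pack on top, each within 8 mm of centre, 0.12 rad of square and 0.08 rad of level, at rest; bystanders moved under 30 mm (all of step 5 and all of step 7 and linear speed of each of slides_1, slides_2, slides_3, pack_a, pack_b below 0.02 m/s and distance of each of tube_rack, tray, wash_bottle, glove_box from where it was at the start of the episode below 0.03 m); the robot touches nothing.
It fails at once if the lid is lifted (over 0.15 rad) while the hasp is over it (under 1.5 rad) (value of joint lid above 0.15 rad and value of joint hasp below 1.5 rad).
It fails at once if the tube rack is moved more than 30 mm (distance of tube_rack from where it was at the start of the episode above 0.03 m).
It fails at once if the tray is moved more than 30 mm (distance of tray from where it was at the start of the episode above 0.03 m).
It fails at once if the wash bottle is moved more than 30 mm (distance of wash_bottle from where it was at the start of the episode above 0.03 m).
It fails at once if the glove box is moved more than 30 mm (distance of glove_box from where it was at the start of the episode above 0.03 m).
Of slides_1, slides_2, slides_3 only 1 to 3 are there at a start; the rules pass over those that are not, and their reading is None.
At some moment in a run one of slides_1, slides_2, slides_3 may be knocked a few centimetres aside while the robot is not near it.
It also fails if it takes over 210 s, if anything falls off the work surface, if the arm or the gripper's body presses on something with over 40 N, if the wrist force passes 120 N, or if a joint passes its speed limit or range.

## Working session

There is one attempt and no reset: what is moved stays moved. The work goes in short steps, Python scripts to look and compute and a tool call to move; the robot and the scene stay as the last step left them, time stands still between calls to the robot, and variables do not carry over. Pictures are saved under pics/ and viewed, and the job is handed in when it is done.

Besides the shell and the picture viewer there is one more tool, called after ">>>" as name(argument=value, ...) on one line, values as JSON. arm_command: Moves the arm, as the interface text tells. Its arguments: {"type":"object","properties":{"targets":{"type":"string"},"gripper":{"type":"number"}},"required":["targets"]}

```bash
ls; mkdir -p pics; python3 - <<'E'
from bench import r
import cv2
o=r.get_obs();print(o)
for n in("scene","side","wrist"):
    m=r.camera_model(n);print(n,m)
    cv2.imwrite(f"pics/{n}0.png",r.read_camera(n)[:,:,::-1])
E
```

```text
pics
{'t': 0.0, 'q': array([-1.37190819e+00,  2.64759930e-01,  1.60534390e+00,  2.82348474e-05,
        1.27366911e+00, -3.68959727e-02]), 'qvel': array([ 1.03038861e-03, -1.88139575e-03, -6.92030655e-05, -9.86352178e-04,
       -5.78220658e-04, -2.25877276e-04]), 'tau': array([ 1.64388330e-03, -5.02112103e+01, -3.56873918e+01,  7.30354339e-02,
        2.95599620e-02, -1.58015341e-04]), 'tool_pos': array([ 157.55739609, -655.64621327,  237.39967024]), 'tcp_rot': array([ 0.43822831,  0.55591803, -0.4372154 ,  0.55475562]), 'ft_force': array([ 0.60722437, -1.14833503, -0.36630142]), 'wrist_torque': array([-0.02569894,  0.02348333,  0.01239877]), 'width': 88.14001721664764}
scene {'fx': 398.6825854918798, 'fy': 398.6825854918798, 'cx': 311.01484959744073, 'cy': 196.2083542623003, 'R': array([[-0.82684021,  0.56213217,  0.01851196],
       [ 0.44174491,  0.66943147, -0.59726287],
       [-0.34813316, -0.4856634 , -0.80183188]]), 't': array([ 405.51882373, -193.82526202, 1525.84113649])}
side {'fx': 517.9278414723462, 'fy': 517.9278414723462, 'cx': 323.80160488275186, 'cy': 201.71743524101257, 'R': array([[ 0.78941486, -0.61366884,  0.0153209 ],
       [-0.3554959 , -0.47736714, -0.80358153],
       [ 0.50044664,  0.62891268, -0.59499747]]), 't': array([-362.47140764,  294.08775428, 1361.98872039])}
wrist {'fx': 309.70691628693146, 'fy': 309.70691628693146, 'cx': 318.4020340836964, 'cy': 199.05667090469709, 'R': array([[ 0.23441435, -0.97213526, -0.00171631],
       [-0.93554438, -0.22607019,  0.27138346],
       [-0.26420944, -0.06201049, -0.96246978]]), 't': array([-673.62274115,  -37.71284885,  389.76761316])}
```

View pics/scene0.png

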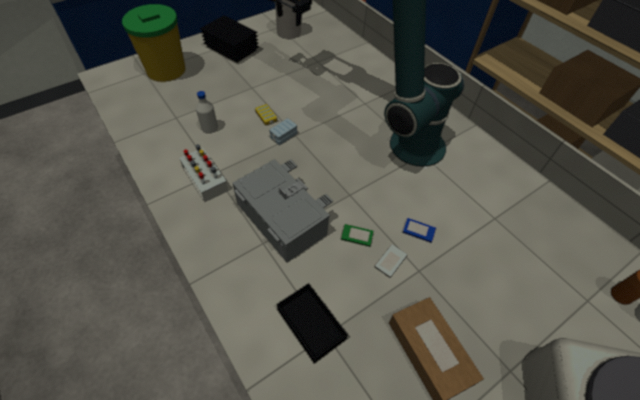

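View pics/side0.png

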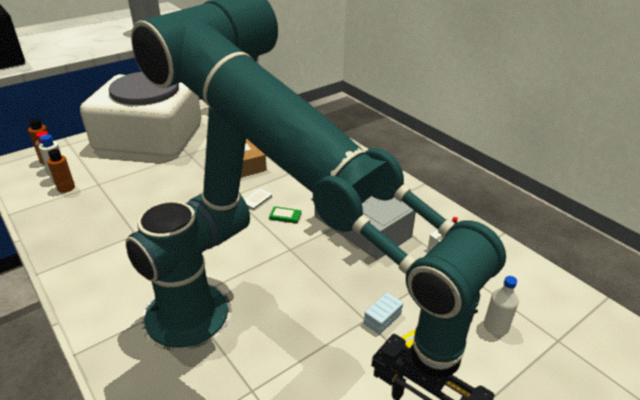

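View pics/wrist0.png

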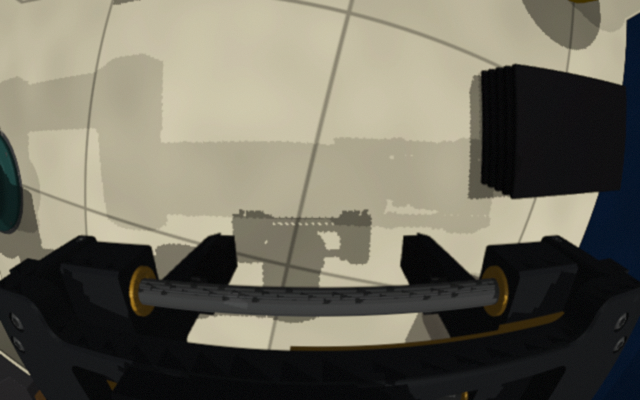

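```bash
cat > h.py <<'E'
import numpy as np, cv2
from bench import r
from scipy.spatial.transform import Rotation as Ro
def ray(m,u,v,fish=False):
    x=(u-m['cx'])/m['fx'];y=(v-m['cy'])/m['fy']
    if fish:
        t=np.hypot(x,y); d=np.array([x/t*np.sin(t),y/t*np.sin(t),np.cos(t)]) if t>0 else np.array([0,0,1.])
    else: d=np.array([x,y,1.])
    R=np.array(m['R']);return -R.T@np.array(m['t']),R.T@d
def hit(m,u,v,z,fish=False):
    c,d=ray(m,u,v,fish);return c+d*(z-c[2])/d[2]
def proj(m,X,fish=False):
    p=np.array(m['R'])@np.array(X,float)+np.array(m['t'])
    if fish:
        s=np.hypot(p[0],p[1]);t=np.arctan2(s,p[2]);return np.array([m['cx']+m['fx']*t*p[0]/s,m['cy']+m['fy']*t*p[1]/s])
    return np.array([m['cx']+m['fx']*p[0]/p[2],m['cy']+m['fy']*p[1]/p[2]])
def crop(img,x0,y0,x1,y1,k,name):
    c=cv2.resize(img[y0:y1,x0:x1],None,fx=k,fy=k,interpolation=cv2.INTER_CUBIC);cv2.imwrite(name,c)
def st():
    o=r.get_obs();R=Ro.from_quat(o['tcp_rot']).as_matrix()
    print('t',round(o['t'],2),'pos',o['tool_pos'].round(1),'F',o['ft_force'].round(1),'w',round(o['width'],1));print('axes x,y,z:',R.T.round(3).tolist());return o,R
E
python3 - <<'E'
from h import *
im=cv2.imread('pics/scene0.png')
crop(im,225,150,345,260,6,'pics/c1.png')
crop(im,250,95,310,150,10,'pics/c2.png')
crop(im,330,205,450,290,6,'pics/c3.png')
E
```

```text
(no output)
```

View pics/c1.png

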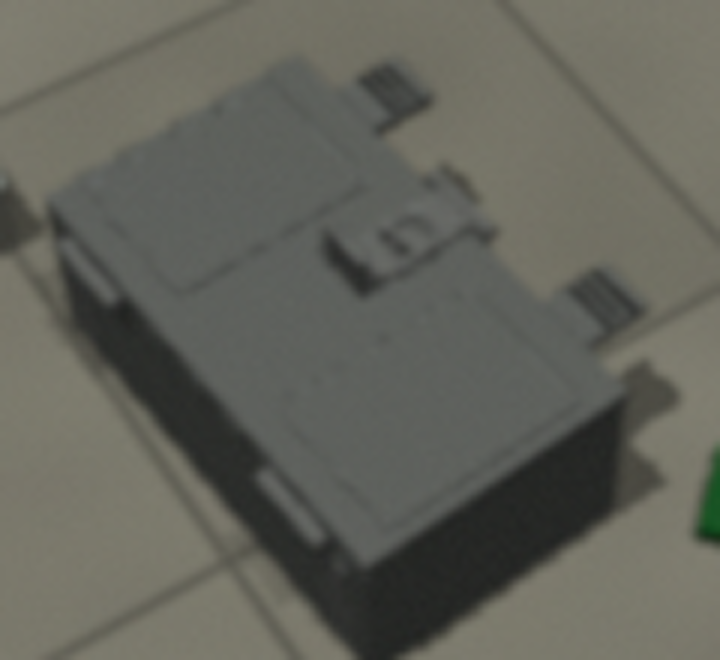

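View pics/c2.png

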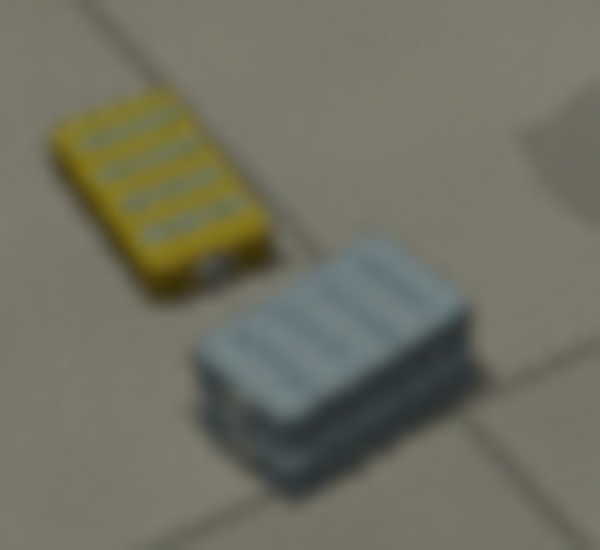

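View pics/c3.png

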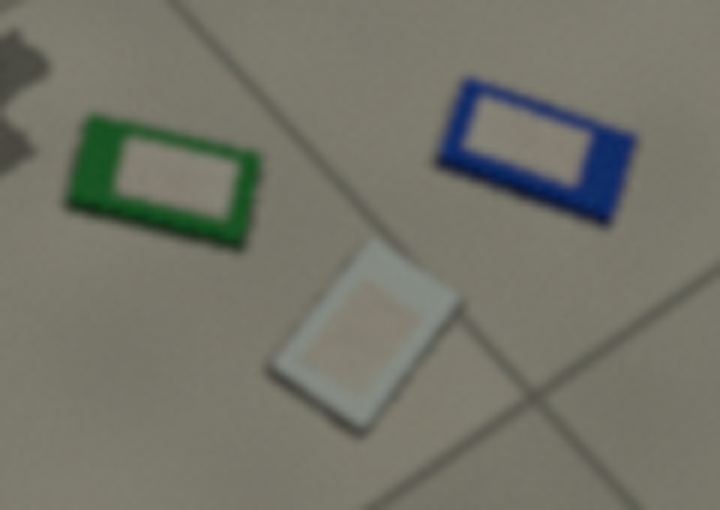

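```bash
python3 - <<'E'
from h import *
m=r.camera_model('scene')
print('cam',(-m['R'].T@m['t']).round(0))
def f(x0,y0,k,pts,z):
    P=np.array([hit(m,x0+(u+.5)/k-.5,y0+(v+.5)/k-.5,z)[:2] for u,v in pts]);return P
def rep(n,P):
    print(n,P.round(1).tolist(),'c',P.mean(0).round(1))
    for i in range(len(P)):
        d=P[(i+1)%len(P)]-P[i];print('  len',np.linalg.norm(d).round(1),'ang',np.arctan2(d[1],d[0]).round(3))
rep('lid',f(225,150,6,[(300,58),(622,392),(368,567),(53,195)],116))
rep('tabs R,L',f(225,150,6,[(392,93),(605,300)],116))
rep('pile',f(250,95,10,[(375,235),(470,305),(285,420),(197,355)],48))
rep('yellow',f(250,95,10,[(165,92),(270,225),(155,270),(57,135)],24))
rep('slide',f(330,205,6,[(375,240),(462,300),(362,432),(270,362)],15))
rep('green',f(330,205,6,[(92,118),(260,155),(240,240),(70,202)],15))
rep('blue',f(330,205,6,[(465,80),(636,137),(608,217),(440,158)],15))
E
```

```text
cam [ 952.  643. 1100.]
lid [[539.7, -145.3], [521.0, 132.4], [678.7, 147.0], [697.6, -133.7]] c [6.092e+02 1.000e-01]
  len 278.3 ang 1.638
  len 158.3 ang 0.092
  len 281.3 ang -1.504
  len 158.3 ang -3.068
tabs R,L [[511.1, -96.0], [495.2, 81.7]] c [503.2  -7.2]
  len 178.4 ang 1.66
  len 178.4 ang -1.482
pile [[361.4, -355.4], [351.9, -303.0], [442.4, -289.0], [452.2, -336.2]] c [ 402.  -320.9]
  len 53.3 ang 1.751
  len 91.6 ang 0.153
  len 48.2 ang -1.367
  len 92.8 ang -2.933
yellow [[374.2, -496.3], [379.5, -405.6], [430.4, -408.0], [423.6, -497.3]] c [ 401.9 -451.8]
  len 90.8 ang 1.512
  len 50.9 ang -0.048
  len 89.6 ang -1.646
  len 49.5 ang 3.12
slide [[375.4, 281.2], [361.4, 332.7], [452.7, 360.0], [466.2, 305.1]] c [413.9 319.7]
  len 53.4 ang 1.836
  len 95.3 ang 0.29
  len 56.5 ang -1.331
  len 93.9 ang -2.884
green [[453.0, 139.4], [392.3, 207.7], [434.2, 242.1], [494.3, 174.7]] c [443.4 191. ]
  len 91.4 ang 2.298
  len 54.2 ang 0.688
  len 90.3 ang -0.842
  len 54.4 ang -2.433
blue [[267.8, 232.6], [215.7, 311.1], [263.7, 338.8], [313.1, 262.4]] c [265.1 286.2]
  len 94.3 ang 2.156
  len 55.4 ang 0.523
  len 90.9 ang -0.997
  len 54.2 ang -2.558
```

```bash
python3 - <<'E'
from h import *
o,R=st()
m=r.camera_model('wrist');c=-m['R'].T@m['t'];print('cam in tool',(R.T@(c-o['tool_pos'])).round(1), 'axis in tool',(R.T@m['R'][2]).round(3),(R.T@m['R'][0]).round(3))
E
```

```text
t 0.15 pos [ 157.6 -655.8  237.7] F [ 0.8  0.2 -0.6] w 88.2
axes x,y,z: [[-0.0, 0.002, -1.0], [0.972, 0.234, 0.0], [0.234, -0.972, -0.002]]
cam in tool [-146.7   70.    -0.4] axis in tool [ 0.962 -0.271  0.001] [-0.     0.001  1.   ]
```

>>> arm_command(targets="-31 0 0 0.08; -31 0 0 0.08; 0 20 -32.8 0; 0 20 -32.8 0; 0 20 -32.8 0; 0 20 -32.8 0; 0 20 -32.8 0; 0 20 -32.8 0; 0 20 -32.8 0; 0 20 -32.8 0; 0 20 -32.8 0; 0 20 -32.8 0")

```text
t: 1.15
tool_pos: [332.5, -312.2, 300.5]
tcp_rot: [0.481, 0.518, -0.481, 0.518]
ft_force: [0.4, 0.0, 0.0]
width: 87.8
```

>>> arm_command(targets="0 20 -32.8 0; 0 20 -32.8 0; 0 20 -32.8 0; 0 20 -32.8 0; 0 20 -32.8 0; 0 20 -32.8 0; 0 20 -32.8 0; 0 20 -32.8 0; 0 0 0 0; 0 0 0 0")

```text
t: 1.98
tool_pos: [472.1, -38.6, 300.3]
tcp_rot: [0.479, 0.52, -0.48, 0.519]
ft_force: [-0.6, 0.7, -0.4]
width: 88.4
```

```bash
python3 - <<'E'
from h import *
st()
for n in("wrist","scene"): cv2.imwrite(f"pics/{n}1.png",r.read_camera(n)[:,:,::-1])
E
```

```text
t 1.98 pos [472.1 -38.6 300.3] F [-0.6  0.7 -0.4] w 88.4
axes x,y,z: [[-0.001, -0.0, -1.0], [0.997, 0.08, -0.001], [0.08, -0.997, 0.0]]
```

View pics/wrist1.png

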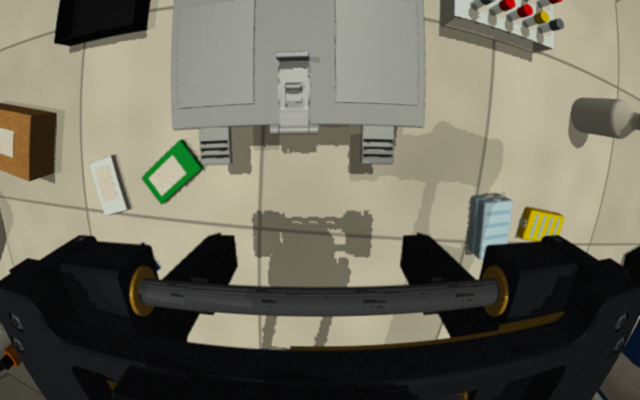

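View pics/scene1.png

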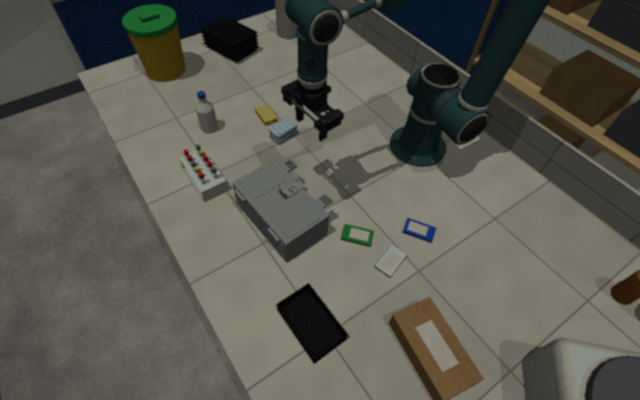

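```bash
python3 - <<'E'
from h import *
im=cv2.imread('pics/scene1.png')
crop(im,420,90,520,170,8,'pics/c4.png')
im=cv2.imread('pics/wrist1.png')
crop(im,165,30,430,180,3,'pics/c5.png')
m=r.camera_model('scene');print(hit(m,472,140,15))
E
```

```text
[-185.23949729  103.32731306   15.        ]
```

View pics/c4.png

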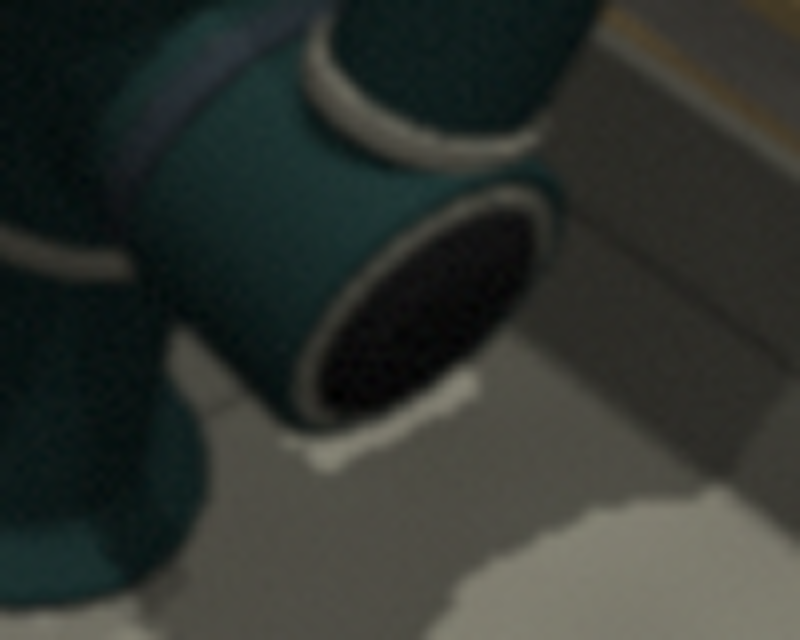

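View pics/c5.png

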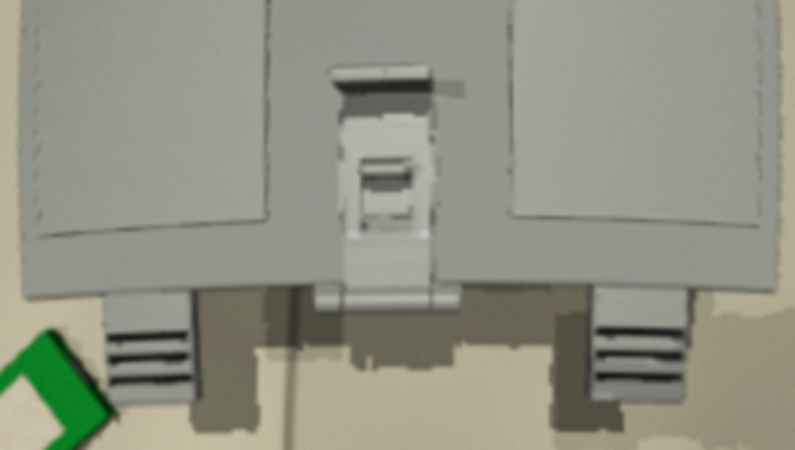

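```bash
python3 - <<'E'
from h import *
m=r.camera_model('wrist')
g=lambda u,v,z:hit(m,165+(u+.5)/3-.5,30+(v+.5)/3-.5,z,True)
for n,u,v,z in[('lip',381,73,146),('lipL',332,72,146),('lipR',431,72,146),('hingeL',315,297,119),('hingeR',460,297,119),('tabLl',107,400,116),('tabLr',191,400,116),('tabRl',595,400,116),('tabRr',687,400,116),('cornL',25,298,116),('cornR',777,292,116)]:
    print(n,g(u,v,z).round(1))
E
```

```text
lip [598.2  -5.  146. ]
lipL [597.9  10.8 146. ]
lipR [599.5 -20.9 146. ]
hingeL [522.1  15.2 119. ]
hingeR [525.4 -35.9 119. ]
tabLl [480.   94.4 116. ]
tabLr [481.7  60.6 116. ]
tabRl [492.3 -87.5 116. ]
tabRr [ 495.4 -121.8  116. ]
cornL [518.1 129.7 116. ]
cornR [ 539.1 -151.5  116. ]
```

>>> arm_command(targets="0 32.3 -5.8 0; 0 32.3 -5.8 0; 0 32.3 -5.8 0; 0 32.3 -5.8 0; 30 0 0 0; 30 0 0 0; 30 0 0 0; 30 0 0 0; 20 0 0 0; 0 0 0 0; 0 0 0 0")

```text
t: 3.0
tool_pos: [597.6, -9.3, 159.5]
tcp_rot: [0.48, 0.519, -0.482, 0.517]
ft_force: [0.3, -0.4, -0.1]
width: 88.2
```

```bash
python3 - <<'E'
from h import *
o,R=st()
m=r.camera_model('wrist');im=r.read_camera('wrist')[:,:,::-1].copy()
cv2.imwrite("pics/wrist2.png",im)
print('lip pt top', proj(m,[598.8,-5.3,146],True))
E
```

```text
t 3.0 pos [597.6  -9.3 159.5] F [ 0.3 -0.4 -0.1] w 88.2
axes x,y,z: [[-0.003, -0.0, -1.0], [0.997, 0.073, -0.003], [0.073, -0.997, -0.0]]
lip pt top [312.09973622 238.9130847 ]
```

View pics/wrist2.png

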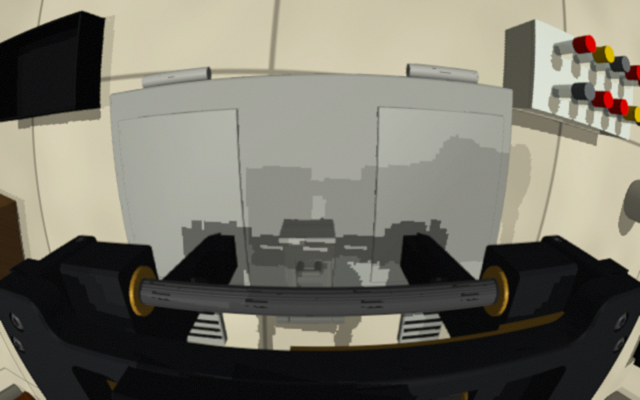

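>>> arm_command(targets="10 1 -5 0; 15 0 0 0; 13 0 0 0; 0 0 0 0; 0 0 0 0")

```text
t: 3.47
tool_pos: [599.2, -2.3, 122.4]
tcp_rot: [0.48, 0.519, -0.481, 0.518]
ft_force: [0.1, 0.3, -0.2]
width: 87.8
```

```bash
python3 - <<'E'
from h import *
o,R=st()
im=r.read_camera('wrist')[:,:,::-1].copy()
crop(im,160,190,480,350,2.5,"pics/c6.png")
E
```

```text
t 3.47 pos [599.2  -2.3 122.4] F [ 0.1  0.3 -0.2] w 87.8
axes x,y,z: [[-0.001, 0.0, -1.0], [0.997, 0.076, -0.001], [0.076, -0.997, -0.0]]
```

View pics/c6.png

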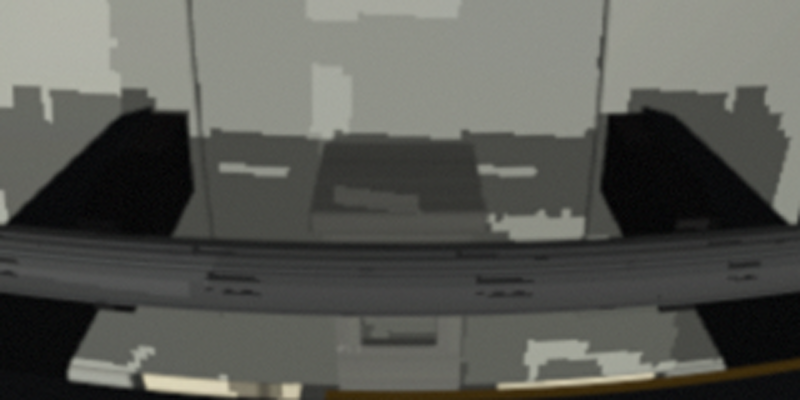

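>>> arm_command(targets="0 0 0 0; 0 0 0 0; 0 0 0 0; 0 0 0 0; 0 0 0 0; 0 0 0 0; 0 0 0 0; 0 0 0 0", gripper=1)

```text
t: 4.18
tool_pos: [599.7, -2.4, 122.7]
tcp_rot: [0.481, 0.519, -0.481, 0.519]
ft_force: [0.4, -0.8, -0.9]
width: 36.8
```

>>> arm_command(targets="0 0 0 0; 0 0 0 0; 0 0 0 0; 0 0 0 0")

```text
t: 4.52
tool_pos: [599.6, -2.4, 122.7]
tcp_rot: [0.481, 0.519, -0.481, 0.519]
ft_force: [0.0, -1.5, -0.8]
width: 31.5
```

```bash
python3 - <<'E'
from h import *
import math
# hasp arc in tool axes (x down, y fwd), start point rel hinge (75.5,22.5ish)
a0=math.atan2(19,75.5);L=77.9
prev=None
N=16
for i in range(N+1):
    th=3.05*i/N
    p=np.array([L*math.cos(a0+th),L*math.sin(a0+th)])
    if prev is not None: d=p-prev;print(i,round(th,2),'tool x %.1f y %.1f'%(-d[1],d[0]), 'rel z %.1f'%p[1])
    prev=p
E
```

```text
1 0.19 tool x -14.0 y -5.0 rel z 33.0
2 0.38 tool x -12.8 y -7.5 rel z 45.8
3 0.57 tool x -11.1 y -9.8 rel z 56.9
4 0.76 tool x -9.1 y -11.7 rel z 65.9
5 0.95 tool x -6.7 y -13.2 rel z 72.6
6 1.14 tool x -4.0 y -14.3 rel z 76.6
7 1.33 tool x -1.3 y -14.8 rel z 77.9
8 1.52 tool x 1.6 y -14.7 rel z 76.3
9 1.72 tool x 4.3 y -14.2 rel z 72.0
10 1.91 tool x 6.9 y -13.1 rel z 65.1
11 2.1 tool x 9.3 y -11.6 rel z 55.8
12 2.29 tool x 11.3 y -9.6 rel z 44.5
13 2.48 tool x 12.9 y -7.3 rel z 31.5
14 2.67 tool x 14.1 y -4.7 rel z 17.5
15 2.86 tool x 14.7 y -1.9 rel z 2.8
16 3.05 tool x 14.8 y 0.9 rel z -12.0
```

>>> arm_command(targets="-14 -5 0 0; -12.8 -7.5 0 0; -11.1 -9.8 0 0; -9.1 -11.7 0 0; -6.7 -13.2 0 0; -4 -14.3 0 0; -1.3 -14.8 0 0; 1.6 -14.7 0 0; 0 0 0 0")

```text
t: 5.27
tool_pos: [509.2, -9.7, 182.6]
tcp_rot: [0.482, 0.517, -0.48, 0.52]
ft_force: [1.2, -1.4, 6.6]
width: 31.1
```

```bash
python3 - <<'E'
from h import *
o,R=st()
im=r.read_camera('wrist')[:,:,::-1].copy()
crop(im,160,190,480,350,2.5,"pics/c7.png")
E
```

```text
t 5.27 pos [509.2  -9.7 182.6] F [ 1.2 -1.4  6.6] w 31.1
axes x,y,z: [[0.005, -0.001, -1.0], [0.997, 0.076, 0.005], [0.076, -0.997, 0.001]]
```

View pics/c7.png

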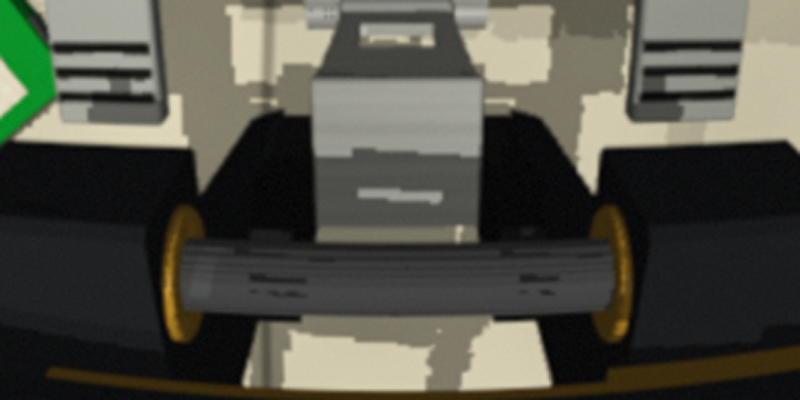

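>>> arm_command(targets="4.3 -14.2 0 0; 6.9 -13.1 0 0; 9.3 -11.6 0 0; 11.3 -9.6 0 0; 12.9 -7.3 0 0; 14.1 -4.7 0 0; 14.7 -1.9 0 0; 14.8 0.9 0 0; 0 0 0 0; 0 0 0 0")

```text
t: 6.15
tool_pos: [447.2, -14.5, 91.4]
tcp_rot: [0.48, 0.519, -0.481, 0.519]
ft_force: [-0.8, -4.0, 0.8]
width: 30.8
```

```bash
python3 - <<'E'
from h import *
o,R=st()
im=r.read_camera('wrist')[:,:,::-1].copy()
crop(im,160,150,480,350,2.5,"pics/c8.png")
E
```

```text
t 6.15 pos [447.2 -14.5  91.4] F [-0.8 -4.   0.8] w 30.8
axes x,y,z: [[-0.001, -0.001, -1.0], [0.997, 0.076, -0.001], [0.076, -0.997, 0.001]]
```

View pics/c8.png

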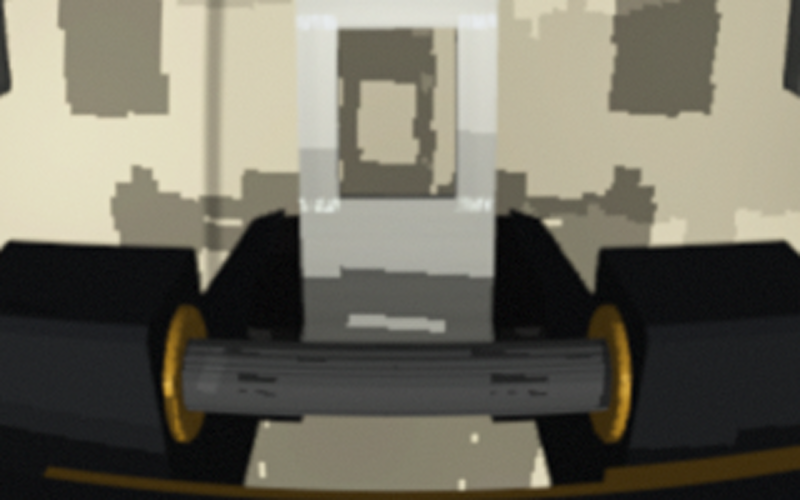

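>>> arm_command(targets="0 0 0 0; 0 0 0 0; 0 0 0 0; 0 0 0 0; 0 0 0 0; -10 0 0 0; -20 0 0 0; -25 0 0 0; -25 0 0 0; -20 0 0 0", gripper=-0.6)

```text
t: 7.03
tool_pos: [448.1, -13.8, 194.5]
tcp_rot: [0.481, 0.518, -0.48, 0.519]
ft_force: [0.5, 0.6, 0.1]
width: 70.3
```

```bash
python3 - <<'E'
from h import *
o,R=st();print(o['q'].round(3))
m=r.camera_model('wrist')
im=r.read_camera('wrist')[:,:,::-1].copy()
cv2.imwrite("pics/wrist3.png",im)
c=np.array([611.3,-4.4]);y=.074;Rm=np.array([[np.cos(y),-np.sin(y)],[np.sin(y),np.cos(y)]])
for s in(90,-90):
    p=c+Rm@[-109,s];print('tab',p.round(1),proj(m,[*p,116],True).round(1))
for s in(90,-90):
    p=c+Rm@[-125,s];print('tab tip',p.round(1),proj(m,[*p,116],True).round(1))
E
```

```text
t 7.03 pos [448.1 -13.8 194.5] F [0.5 0.6 0.1] w 70.3
axes x,y,z: [[0.002, 0.0, -1.0], [0.997, 0.076, 0.002], [0.076, -0.997, 0.0]]
[-0.087 -0.143  2.118  0.     1.165  1.408]
tab [495.9  77.3] [203.9 138. ]
tab [ 509.3 -102.2] [440.3 139. ]
tab tip [480.   76.1] [205.  158.8]
tab tip [ 493.3 -103.4] [439.  159.6]
```

View pics/wrist3.png

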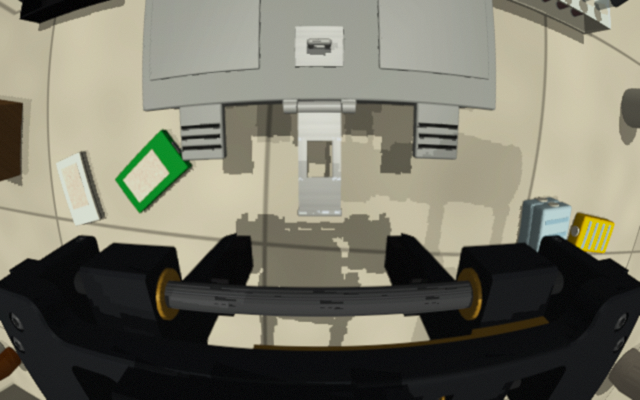

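>>> arm_command(targets="0 0 0 -0.125; 0 0 0 -0.125; 0 0 0 -0.125; 0 0 0 -0.125; 0 0 0 -0.125; 0 0 0 -0.125; 0 0 0 -0.125; 0 0 0 -0.125; 0 0 0 -0.125; 0 0 0 -0.125; 0 0 0 -0.125; 0 0 0 -0.125")

```text
t: 8.08
tool_pos: [447.5, -13.8, 192.0]
tcp_rot: [-0.004, 0.707, 0.004, 0.707]
ft_force: [0.6, -0.1, 0.0]
width: 70.7
```

>>> arm_command(targets="0 0 0 -0.125; 0 0 0 -0.125; 0 0 0 -0.125; 0 0 0 -0.125; 0 0 0 -0.125; 0 0 0 -0.125; 0 0 0 -0.125; 0 0 0 -0.125; 0 0 0 -0.125; 0 0 0 -0.125; 0 0 0 -0.125; 0 0 0 -0.125")

```text
t: 9.08
tool_pos: [447.5, -13.8, 192.0]
tcp_rot: [-0.485, 0.515, 0.485, 0.515]
ft_force: [-0.6, -0.0, -0.8]
width: 70.4
```

>>> arm_command(targets="0 0 0 -0.125; 0 0 0 -0.016; 0 -18.1 -30.6 0; 0 -18.1 -30.6 0; 0 -18.1 -30.6 0; 20 0 0 0; 20 0 0 0; 0 0 0 0; 0 0 0 0")

```text
t: 9.83
tool_pos: [507.3, -101.1, 150.7]
tcp_rot: [-0.517, 0.482, 0.519, 0.481]
ft_force: [0.5, -0.5, -0.2]
width: 70.2
```

```bash
python3 - <<'E'
from h import *
o,R=st();print(o['q'].round(3))
m=r.camera_model('wrist')
im=r.read_camera('wrist')[:,:,::-1].copy()
cv2.imwrite("pics/wrist4.png",im)
print(proj(m,[509.3,-102.2,116],True))
E
```

```text
t 9.83 pos [ 507.3 -101.1  150.7] F [ 0.5 -0.5 -0.2] w 70.2
axes x,y,z: [[-0.003, 0.001, -1.0], [-0.997, -0.073, 0.003], [-0.073, 0.997, 0.001]]
[-0.245  0.042  2.028  0.     1.075 -1.889]
[315.65957095 230.3654896 ]
```

View pics/wrist4.png

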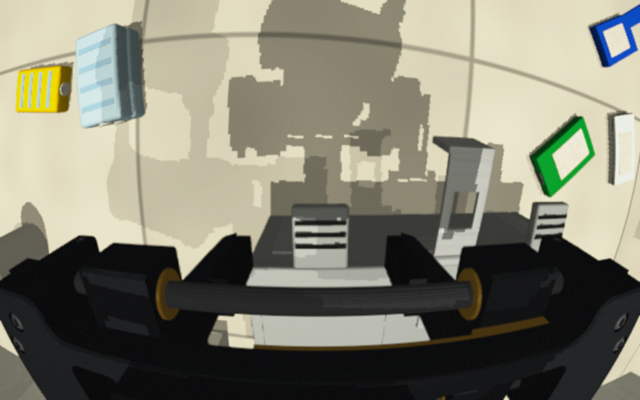

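>>> arm_command(targets="20 -1.5 0 0; 20 0 0 0; 16 0 0 0; 0 0 0 0; 0 0 0 0; 0 0 0 0; 0 0 0 0; 0 0 0 0; 0 0 0 0", gripper=-0.6)

```text
t: 10.63
tool_pos: [510.9, -101.4, 97.0]
tcp_rot: [0.519, -0.48, -0.518, -0.481]
ft_force: [-0.2, 0.1, 0.0]
width: 70.9
```

>>> arm_command(targets="0 0 0 0; 0 0 0 0; 0 0 0 0; 0 0 0 0; 0 0 0 0; 0 0 0 0; 0 0 0 0; 0 0 0 0; 0 0 0 0", gripper=1)

```text
t: 11.38
tool_pos: [509.9, -99.9, 95.7]
tcp_rot: [-0.518, 0.481, 0.519, 0.482]
ft_force: [-1.1, 5.4, 1.7]
width: 35.8
```

```bash
python3 - <<'E'
from h import *
import math
o,R=st();L=math.hypot(190,5);a0=math.atan2(5,190)
N=22;prev=None
for i in range(N+1):
    th=1.62*i/N;p=np.array([-L*math.cos(a0+th),L*math.sin(a0+th)])
    if prev is not None: d=p-prev;print(i,round(th,2),'%.1f %.1f'%(-d[1],-d[0]))
    prev=p
E
```

```text
t 11.38 pos [509.9 -99.9  95.7] F [-1.1  5.4  1.7] w 35.8
axes x,y,z: [[-0.001, 0.003, -1.0], [-0.997, -0.074, 0.0], [-0.074, 0.997, 0.003]]
1 0.07 -14.0 -0.9
2 0.15 -13.9 -1.9
3 0.22 -13.7 -2.9
4 0.29 -13.4 -3.9
5 0.37 -13.1 -4.9
6 0.44 -12.7 -5.8
7 0.52 -12.2 -6.8
8 0.59 -11.7 -7.7
9 0.66 -11.1 -8.5
10 0.74 -10.5 -9.3
11 0.81 -9.8 -10.0
12 0.88 -9.0 -10.7
13 0.96 -8.2 -11.4
14 1.03 -7.3 -11.9
15 1.1 -6.4 -12.4
16 1.18 -5.5 -12.9
17 1.25 -4.5 -13.2
18 1.33 -3.5 -13.5
19 1.4 -2.5 -13.8
20 1.47 -1.5 -13.9
21 1.55 -0.5 -14.0
22 1.62 0.5 -14.0
```

>>> arm_command(targets="-14 -0.9 0 0; -13.9 -1.9 0 0; -13.7 -2.9 0 0; -13.4 -3.9 0 0; -13.1 -4.9 0 0; -12.7 -5.8 0 0; -12.2 -6.8 0 0; -11.7 -7.7 0 0; -11.1 -8.5 0 0; -10.5 -9.3 0 0; -9.8 -10 0 0; 0 0 0 0")

```text
t: 12.38
tool_pos: [573.2, -94.9, 232.9]
tcp_rot: [-0.517, 0.48, 0.52, 0.481]
ft_force: [-1.3, 5.6, 1.0]
width: 35.5
```

```bash
python3 - <<'E'
from h import *
o,R=st()
im=r.read_camera('wrist')[:,:,::-1].copy()
cv2.imwrite("pics/wrist5.png",im)
E
```

```text
t 12.38 pos [573.2 -94.9 232.9] F [-1.3  5.6  1. ] w 35.5
axes x,y,z: [[-0.001, 0.003, -1.0], [-0.997, -0.075, 0.001], [-0.075, 0.997, 0.003]]
```

View pics/wrist5.png

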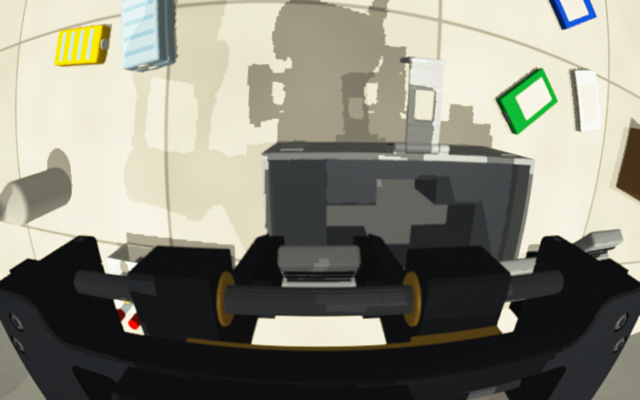

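Lid is opening; continue the arc.

>>> arm_command(targets="-9 -10.7 0 0; -8.2 -11.4 0 0; -7.3 -11.9 0 0; -6.4 -12.4 0 0; -5.5 -12.9 0 0; -4.5 -13.2 0 0; -3.5 -13.5 0 0; -2.5 -13.8 0 0; -1.5 -13.9 0 0; -0.5 -14 0 0; 0.5 -14 0 0; 0 0 0 0")

```text
t: 13.43
tool_pos: [715.1, -83.6, 279.5]
tcp_rot: [-0.517, 0.48, 0.52, 0.481]
ft_force: [0.6, 5.4, -0.4]
width: 35.6
```

```bash
python3 - <<'E'
from h import *
o,R=st()
im=r.read_camera('wrist')[:,:,::-1].copy()
cv2.imwrite("pics/wrist6.png",im)
im=r.read_camera('scene')[:,:,::-1].copy()
cv2.imwrite("pics/scene6.png",im)
E
```

```text
t 13.43 pos [715.1 -83.6 279.5] F [ 0.6  5.4 -0.4] w 35.6
axes x,y,z: [[-0.002, 0.003, -1.0], [-0.997, -0.076, 0.001], [-0.076, 0.997, 0.003]]
```

View pics/wrist6.png

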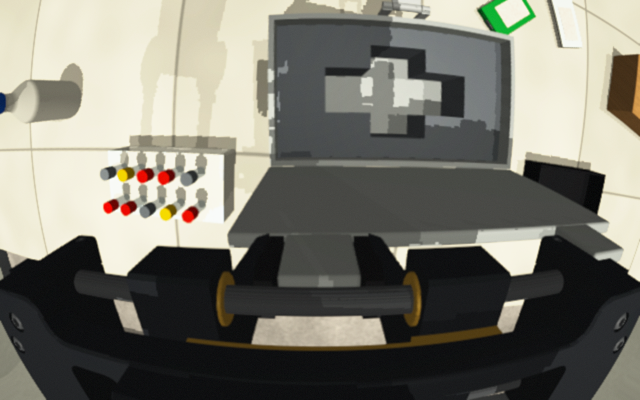

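View pics/scene6.png

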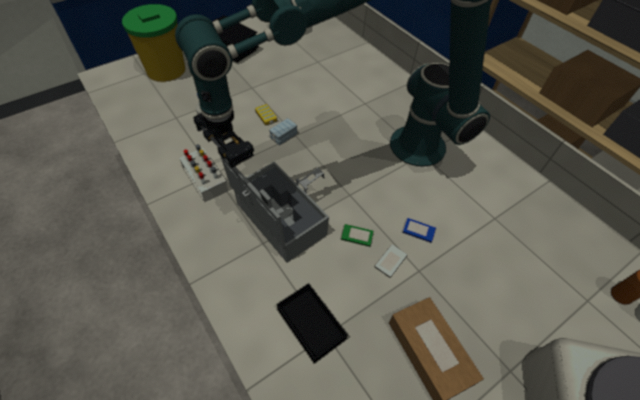

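>>> arm_command(targets="0 0 0 0; 0 0 0 0; 0 0 0 0; 0 0 0 0; 0 0 0 0; -20 0 0 0; -30 0 0 0; -20 0 0 0; 0 0 0 0", gripper=-1)

```text
t: 14.28
tool_pos: [715.8, -86.6, 357.2]
tcp_rot: [0.521, -0.479, -0.515, -0.483]
ft_force: [0.8, -0.0, 0.8]
width: 88.0
```

```bash
python3 - <<'E'
from h import *
o,R=st()
m=r.camera_model('wrist')
im=r.read_camera('wrist')[:,:,::-1].copy()
crop(im,260,10,560,200,2.6,'pics/c9.png')
np.save('m9.npy',m,allow_pickle=True)
print(o['q'].round(2))
E
```

```text
t 14.28 pos [715.8 -86.6 357.2] F [ 0.8 -0.   0.8] w 88.0
axes x,y,z: [[0.01, -0.002, -1.0], [-0.997, -0.075, -0.01], [-0.075, 0.997, -0.003]]
[-0.15  0.3   1.34 -0.    1.49 -1.8 ]
```

View pics/c9.png

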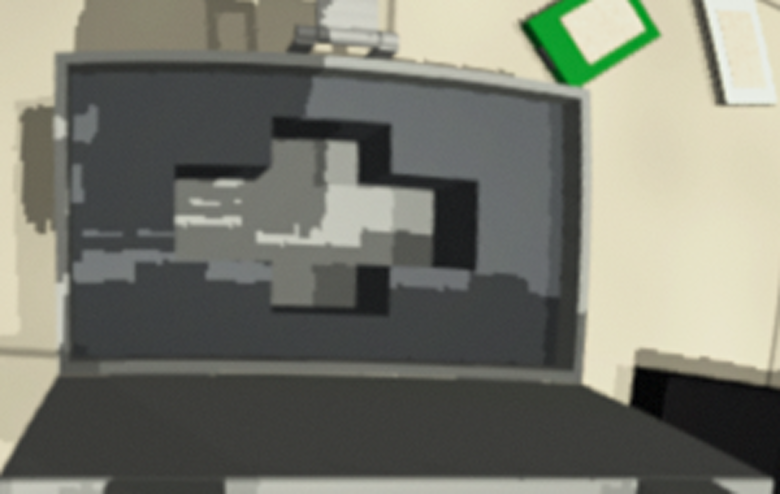

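```bash
python3 - <<'E'
from h import *
m=np.load('m9.npy',allow_pickle=True).item()
g=lambda u,v,z:hit(m,260+(u+.5)/2.6-.5,10+(v+.5)/2.6-.5,z,True)[:2]
W=np.array([g(*p,83) for p in[(273,118),(391,126),(390,314),(271,312)]]);print(W.round(1).tolist(),W.mean(0).round(1))
S=np.array([g(*p,83) for p in[(175,165),(175,262),(478,268),(478,181)]]);print(S.round(1).tolist(),S.mean(0).round(1))
C=np.array([g(*p,106) for p in[(58,54),(587,92),(580,380),(60,375)]]);print(C.round(1).tolist(),C.mean(0).round(1))
for P in(W,S,C):
  print([ (np.linalg.norm(P[(i+1)%4]-P[i]).round(1),np.arctan2(*(P[(i+1)%4]-P[i])[::-1]).round(3)) for i in range(4)])
E
```

```text
[[562.8, -36.3], [558.1, 26.9], [659.4, 35.8], [665.4, -28.7]] [ 6.114e+02 -6.000e-01]
[[593.0, -84.7], [643.8, -80.8], [627.8, 83.7], [579.9, 78.9]] [611.1  -0.7]
[[542.5, -146.2], [520.9, 131.4], [679.5, 144.9], [703.9, -134.1]] [611.7  -1. ]
[(np.float64(63.4), np.float64(1.645)), (np.float64(101.7), np.float64(0.088)), (np.float64(64.8), np.float64(-1.479)), (np.float64(102.8), np.float64(-3.068))]
[(np.float64(50.9), np.float64(0.077)), (np.float64(165.3), np.float64(1.668)), (np.float64(48.1), np.float64(-3.041)), (np.float64(164.1), np.float64(-1.491))]
[(np.float64(278.5), np.float64(1.648)), (np.float64(159.1), np.float64(0.085)), (np.float64(280.0), np.float64(-1.483)), (np.float64(161.9), np.float64(-3.066))]
```

>>> arm_command(targets="0 27.5 -17.5 0; 0 27.5 -17.5 0; 0 27.5 -17.5 0; 0 27.5 -17.5 0; 0 27.5 -17.5 0; 0 27.5 -17.5 0; 0 27.5 -17.5 0; 0 27.5 -17.5 0; 0 27.5 -17.5 0; 0 27.5 -17.5 0; 0 27.5 -17.5 0; 0 27.5 -17.5 0")

```text
t: 15.33
tool_pos: [398.5, -320.4, 348.5]
tcp_rot: [-0.518, 0.481, 0.519, 0.481]
ft_force: [0.5, -1.4, -0.0]
width: 87.6
```

>>> arm_command(targets="40 0 0 0; 40 0 0 0; 40 0 0 0; 30 0 0 -0.03; 20 0 0 -0.03; 0 0 0 0; 0 0 0 0")

```text
t: 15.92
tool_pos: [399.0, -319.0, 178.1]
tcp_rot: [-0.531, 0.465, 0.534, 0.465]
ft_force: [0.2, 0.1, 1.1]
width: 88.3
```

```bash
python3 - <<'E'
from h import *
o,R=st()
m=r.camera_model('wrist')
im=r.read_camera('wrist')[:,:,::-1].copy()
cv2.imwrite("pics/wrist7.png",im)
np.save('m7.npy',m,allow_pickle=True)
print(o['q'].round(2))
E
```

```text
t 15.92 pos [ 399.  -319.   178.1] F [0.2 0.1 1.1] w 88.3
axes x,y,z: [[-0.004, 0.003, -1.0], [-0.991, -0.134, 0.003], [-0.134, 0.991, 0.004]]
[-0.72  0.    2.01 -0.    1.13 -2.43]
```

View pics/wrist7.png

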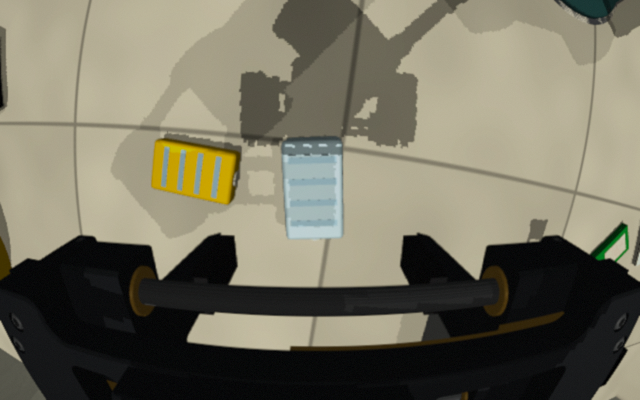

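```bash
python3 - <<'E'
from h import *
im=cv2.imread('pics/wrist7.png');crop(im,260,120,370,250,5,'pics/c10.png')
E
```

```text
(no output)
```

View pics/c10.png

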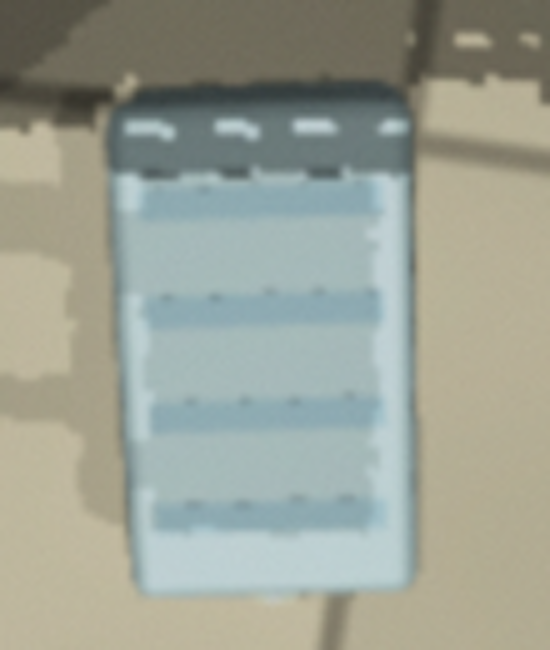

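```bash
python3 - <<'E'
from h import *
m=np.load('m7.npy',allow_pickle=True).item()
g=lambda u,v,z:hit(m,260+(u+.5)/5-.5,120+(v+.5)/5-.5,z,True)[:2]
P=np.array([g(*p,48) for p in[(112,108),(410,98),(412,590),(137,594)]]);print(P.round(1).tolist(),P.mean(0).round(1))
print([ (np.linalg.norm(P[(i+1)%4]-P[i]).round(1),np.arctan2(*(P[(i+1)%4]-P[i])[::-1]).round(3)) for i in range(4)])
E
```

```text
[[358.0, -356.5], [349.2, -303.9], [442.4, -289.0], [450.4, -341.8]] [ 400.  -322.8]
[(np.float64(53.4), np.float64(1.737)), (np.float64(94.4), np.float64(0.158)), (np.float64(53.4), np.float64(-1.42)), (np.float64(93.6), np.float64(-2.984))]
```

>>> arm_command(targets="30 -1.5 -3.2 -0.024; 30 0 0 0; 30 0 0 0; 30 0 0 0; 12 0 0 0; 12 0 0 0; 0 0 0 0; 0 0 0 0")

```text
t: 16.63
tool_pos: [403.4, -323.9, 37.5]
tcp_rot: [0.539, -0.459, -0.538, -0.459]
ft_force: [-0.2, -1.0, 0.6]
width: 88.0
```

```bash
python3 - <<'E'
from h import *
o,R=st()
im=r.read_camera('wrist')[:,:,::-1].copy()
crop(im,160,130,480,330,2.5,"pics/c11.png")
E
```

```text
t 16.63 pos [ 403.4 -323.9   37.5] F [-0.2 -1.   0.6] w 88.0
axes x,y,z: [[0.001, -0.001, -1.0], [-0.987, -0.159, -0.001], [-0.159, 0.987, -0.001]]
```

View pics/c11.png

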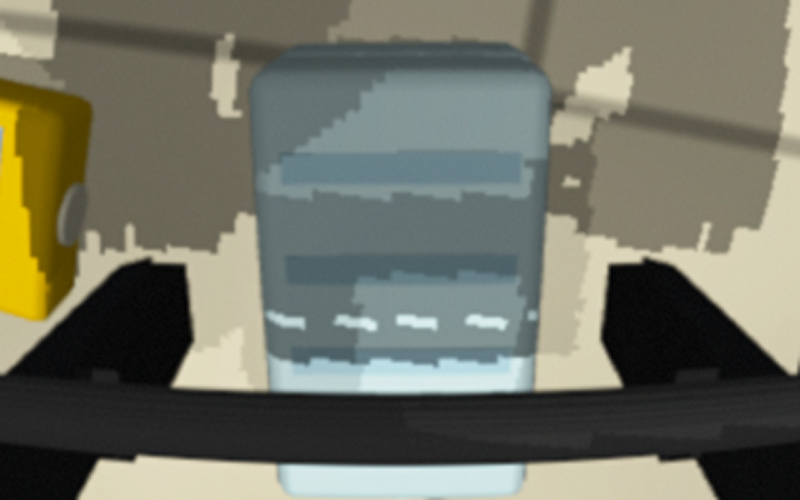

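>>> arm_command(targets="3.5 0 0 0; 0 0 0 0; 0 0 0 0; 0 0 0 0; 0 0 0 0; 0 0 0 0; 0 0 0 0; 0 0 0 0; 0 0 0 0; 0 0 0 0", gripper=1)

```text
t: 17.52
tool_pos: [402.7, -323.2, 33.2]
tcp_rot: [0.538, -0.459, -0.538, -0.459]
ft_force: [-1.3, 1.4, 5.1]
width: 55.2
```

>>> arm_command(targets="-8 0 0 0; -20 0 0 0; -30 0 0 0; -30 0 0 0; 0 0 0 0; 0 0 0 0")

```text
t: 18.02
tool_pos: [403.7, -324.2, 122.8]
tcp_rot: [0.54, -0.459, -0.537, -0.459]
ft_force: [-0.8, 0.3, -1.3]
width: 55.4
```

```bash
python3 - <<'E'
from h import *
o,R=st()
m=r.camera_model('wrist')
im=r.read_camera('wrist')[:,:,::-1].copy()
crop(im,160,130,480,350,2.5,"pics/c12.png")
np.save('m12.npy',m,allow_pickle=True)
E
```

```text
t 18.02 pos [ 403.7 -324.2  122.8] F [-0.8  0.3 -1.3] w 55.4
axes x,y,z: [[0.003, -0.003, -1.0], [-0.987, -0.159, -0.003], [-0.159, 0.987, -0.004]]
```

View pics/c12.png

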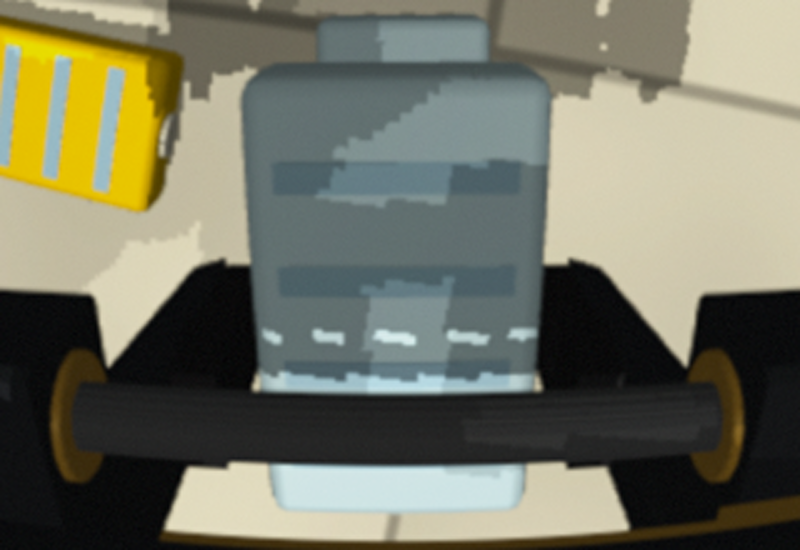

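```bash
python3 - <<'E'
from h import *
m=np.load('m12.npy',allow_pickle=True).item()
g=lambda u,v,z:hit(m,160+(u+.5)/2.5-.5,130+(v+.5)/2.5-.5,z,True)
o=r.get_obs();R=Ro.from_quat(o['tcp_rot']).as_matrix()
for p in[(247,75),(547,75),(522,509),(274,509)]:
    print((R.T@(g(*p,137)-o['tool_pos'])).round(1))
E
```

```text
[-16.   49.1 -27. ]
[-16.   49.2  25.4]
[-16.  -45.8  27. ]
[-16.  -46.  -27.9]
```

>>> arm_command(targets="-30 0 0 0.042; -30 0 0 0.042; 0 -21.2 27.8 0; 0 -21.2 27.8 0; 0 -21.2 27.8 0; 0 -21.2 27.8 0; 0 -21.2 27.8 0; 0 -21.2 27.8 0; 0 -21.2 27.8 0; 0 -21.2 27.8 0; 0 -21.2 27.8 0; 0 -21.2 27.8 0")

```text
t: 19.07
tool_pos: [591.9, -28.1, 177.8]
tcp_rot: [-0.517, 0.482, 0.52, 0.48]
ft_force: [0.4, -0.9, -2.1]
width: 55.5
```

>>> arm_command(targets="0 -21.2 27.8 0; 20 0 0 0; 0 0 0 0; 0 0 0 0")

```text
t: 19.4
tool_pos: [609.1, -0.3, 156.9]
tcp_rot: [-0.517, 0.483, 0.521, 0.479]
ft_force: [0.0, -0.4, -2.0]
width: 56.1
```

```bash
python3 - <<'E'
from h import *
o,R=st()
im=r.read_camera('wrist')[:,:,::-1].copy()
cv2.imwrite("pics/wrist8.png",im)
E
```

```text
t 19.4 pos [ 6.091e+02 -3.000e-01  1.569e+02] F [ 0.  -0.4 -2. ] w 56.1
axes x,y,z: [[-0.008, -0.0, -1.0], [-0.997, -0.076, 0.008], [-0.076, 0.997, 0.001]]
```

View pics/wrist8.png

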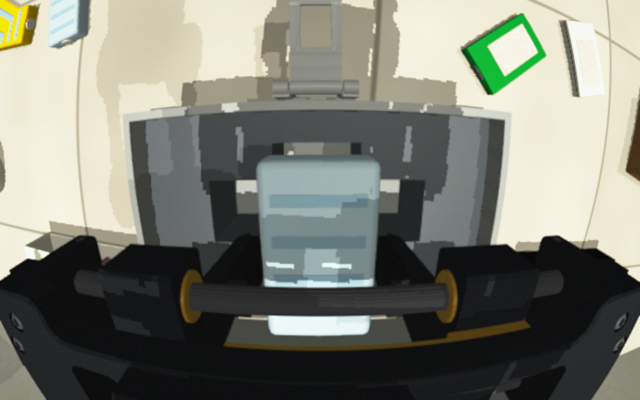

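```bash
python3 - <<'E'
from h import *
o,R=st()
m=r.camera_model('wrist')
im=r.read_camera('wrist')[:,:,::-1].copy()
crop(im,190,90,450,260,3,"pics/c13.png")
np.save('m13.npy',m,allow_pickle=True)
E
```

```text
t 19.45 pos [609.9  -0.9 158.3] F [ 0.  -0.4 -0.5] w 55.7
axes x,y,z: [[-0.006, -0.0, -1.0], [-0.997, -0.075, 0.005], [-0.075, 0.997, 0.0]]
```

View pics/c13.png

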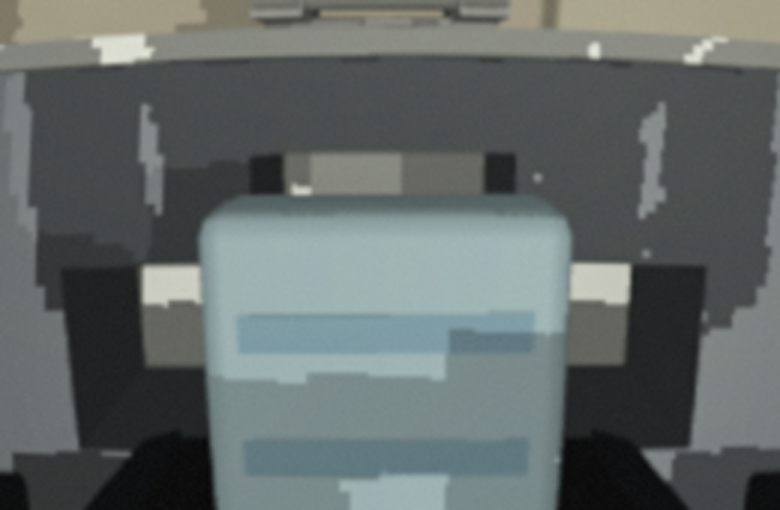

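```bash
python3 - <<'E'
from h import *
m=np.load('m13.npy',allow_pickle=True).item()
g=lambda u,v,z:hit(m,190+(u+.5)/3-.5,90+(v+.5)/3-.5,z,True)
a,b=g(248,154,83),g(516,152,83);print(a,b,(a+b)/2)
print('well c via front', ((a+b)/2)[:2]+52*np.array([.997,.077]))
c,d=g(62,268,83),g(706,266,83);print(c,d,(c+d)/2,'slot front -> c',((c+d)/2)[:2]+25*np.array([.997,.077]), 'yaw',np.arctan2(-(c-d)[0],(c-d)[1]),)
e,f=g(80,447,83),g(691,445,83);print('slot rear -> c',((e+f)/2)[:2]-25*np.array([.997,.077]))
z=158.3+14.5
p,q=g(202,235,z),g(570,235,z);print('pack top near mid',(p+q)/2)
E
```

```text
[561.69017275 -37.42982076  83.        ] [556.35392648  26.75553224  83.        ] [559.02204961  -5.33714426  83.        ]
well c via front [610.86604961  -1.33314426]
[592.9189093  -84.48912736  83.        ] [579.98585251  78.8014406   83.        ] [586.4523809   -2.84384338  83.        ] slot front -> c [611.3773809   -0.91884338] yaw -3.062554929856282
slot rear -> c [610.404319    -0.65681919]
pack top near mid [563.54277324  -4.00130092 172.8       ]
```

>>> arm_command(targets="20 -2.7 -0.3 0; 25 0 0 0; 20 0 0 0; 10 0 0 0; 10 0 0 0; 0 0 0 0; 0 0 0 0")

```text
t: 20.08
tool_pos: [614.8, -1.2, 76.2]
tcp_rot: [0.518, -0.481, -0.518, -0.481]
ft_force: [0.6, -0.1, -0.6]
width: 55.7
```

>>> arm_command(targets="8 0 0 0; 8 0 0 0; 0 0 0 0")

```text
t: 20.33
tool_pos: [614.1, -0.7, 58.7]
tcp_rot: [-0.518, 0.481, 0.519, 0.481]
ft_force: [-0.2, 0.5, -1.8]
width: 55.7
```

```bash
python3 - <<'E'
from h import *
o,R=st()
im=r.read_camera('wrist')[:,:,::-1].copy()
cv2.imwrite("pics/wrist14.png",im)
E
```

```text
t 20.33 pos [614.1  -0.7  58.7] F [-0.2  0.5 -1.8] w 55.7
axes x,y,z: [[-0.001, 0.0, -1.0], [-0.997, -0.075, 0.001], [-0.075, 0.997, 0.0]]
```

View pics/wrist14.png

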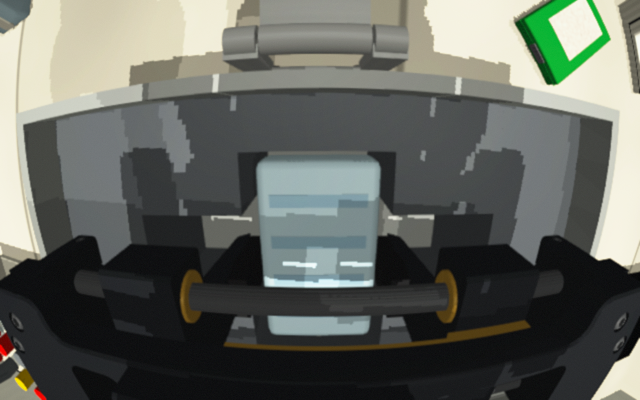

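>>> arm_command(targets="8 1.3 0.4 0; 8 0 0 0; 8 0 0 0; 4 0 0 0; 4 0 0 0; 0 0 0 0")

```text
t: 20.88
tool_pos: [612.5, -0.4, 26.4]
tcp_rot: [-0.518, 0.481, 0.519, 0.48]
ft_force: [0.2, -0.0, -1.0]
width: 55.7
```

>>> arm_command(targets="2 0 -0.5 0; 2 0 0 0; 1 0 0 0; 0 0 0 0")

```text
t: 21.22
tool_pos: [613.5, -0.9, 22.8]
tcp_rot: [-0.518, 0.481, 0.518, 0.481]
ft_force: [0.0, 0.3, -0.8]
width: 55.5
```

>>> arm_command(targets="1.5 0 0 0; 1.5 0 0 0; 0 0 0 0")

```text
t: 21.47
tool_pos: [613.3, -0.9, 19.6]
tcp_rot: [-0.518, 0.481, 0.519, 0.481]
ft_force: [-0.2, -0.3, -1.2]
width: 55.5
```

>>> arm_command(targets="0 0 0 0; 0 0 0 0; 0 0 0 0; 0 0 0 0; -5 0 0 0; -15 0 0 0; -30 0 0 0; -35 0 0 0; -35 0 0 0; -35 0 0 0; 0 0 0 0", gripper=-0.5)

```text
t: 22.38
tool_pos: [618.7, -1.1, 184.5]
tcp_rot: [0.522, -0.477, -0.514, -0.484]
ft_force: [1.3, 0.7, 2.0]
width: 66.0
```

```bash
python3 - <<'E'
from h import *
o,R=st()
m=r.camera_model('wrist')
im=r.read_camera('wrist')[:,:,::-1].copy()
cv2.imwrite("pics/wrist15.png",im);crop(im,190,90,450,260,3,"pics/c15.png")
np.save('m15.npy',m,allow_pickle=True)
E
```

```text
t 22.38 pos [618.7  -1.1 184.5] F [1.3 0.7 2. ] w 66.0
axes x,y,z: [[0.015, -0.001, -1.0], [-0.997, -0.075, -0.015], [-0.075, 0.997, -0.002]]
```

View pics/wrist15.png

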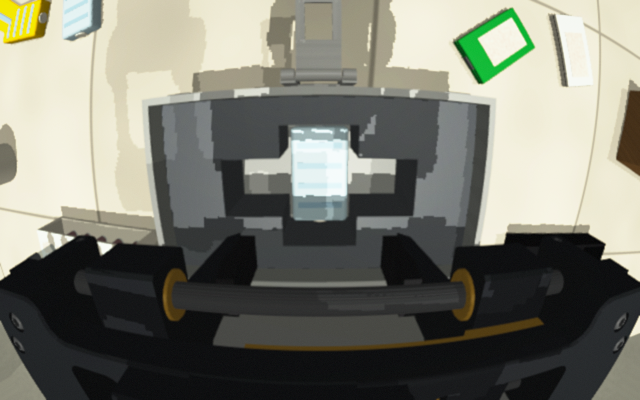

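View pics/c15.png

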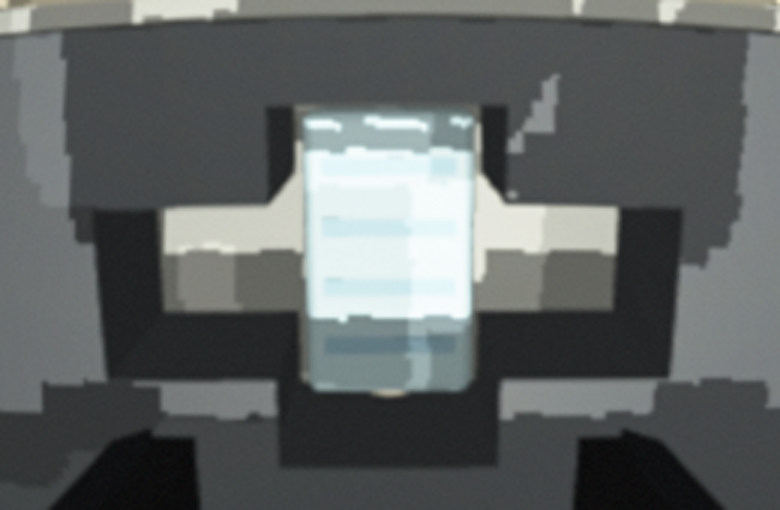

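```bash
python3 - <<'E'
from h import *
m=np.load('m15.npy',allow_pickle=True).item()
g=lambda u,v,z:hit(m,190+(u+.5)/3-.5,90+(v+.5)/3-.5,z,True)[:2]
P=np.array([g(*p,32) for p in[(303,112),(475,112),(473,388),(306,390)]]);print(P.round(1).tolist(),P.mean(0).round(1))
print([ (np.linalg.norm(P[(i+1)%4]-P[i]).round(1),np.arctan2(*(P[(i+1)%4]-P[i])[::-1]).round(3)) for i in range(4)])
W=np.array([g(*p,83) for p in[(267,107),(508,107),(498,467),(280,467)]]);print(W.round(1).tolist(),W.mean(0).round(1))
E
```

```text
[[566.1, -31.6], [561.9, 23.2], [655.0, 31.7], [660.1, -25.4]] [ 6.108e+02 -5.000e-01]
[(np.float64(54.9), np.float64(1.647)), (np.float64(93.5), np.float64(0.091)), (np.float64(57.3), np.float64(-1.481)), (np.float64(94.2), np.float64(-3.076))]
[[562.0, -36.9], [557.1, 26.9], [660.7, 35.4], [665.6, -28.6]] [611.4  -0.8]
```

>>> arm_command(targets="-10 16.4 30.5 0; 0 16.4 30.5 0; 0 16.4 30.5 0; 0 16.4 30.5 0; 0 16.4 30.5 0; 0 16.4 30.5 0; 0 16.4 30.5 0; 0 16.4 30.5 0; 0 16.4 30.5 0; 0 16.4 30.5 0; 0 16.4 30.5 0; 0 0 0 -0.1", gripper=-1)

```text
t: 23.43
tool_pos: [404.5, 323.6, 183.5]
tcp_rot: [-0.542, 0.454, 0.544, 0.453]
ft_force: [0.2, -0.2, 0.5]
width: 88.3
```

>>> arm_command(targets="0 0 0 -0.115; 0 0 0 0; 0 0 0 0")

```text
t: 23.68
tool_pos: [407.6, 319.7, 183.7]
tcp_rot: [-0.566, 0.424, 0.567, 0.423]
ft_force: [-0.2, 0.1, 0.2]
width: 88.2
```

```bash
python3 - <<'E'
from h import *
o,R=st()
m=r.camera_model('wrist')
im=r.read_camera('wrist')[:,:,::-1].copy()
cv2.imwrite("pics/wrist16.png",im)
np.save('m16.npy',m,allow_pickle=True)
E
```

```text
t 23.68 pos [407.6 319.7 183.7] F [-0.2  0.1  0.2] w 88.2
axes x,y,z: [[-0.002, -0.001, -1.0], [-0.959, -0.284, 0.002], [-0.284, 0.959, -0.001]]
```

View pics/wrist16.png

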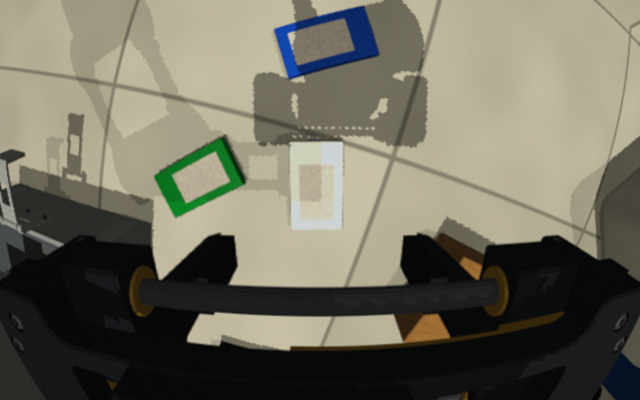

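```bash
python3 - <<'E'
from h import *
im=cv2.imread('pics/wrist16.png');crop(im,270,120,370,250,5,'pics/c16.png')
E
```

```text
(no output)
```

View pics/c16.png

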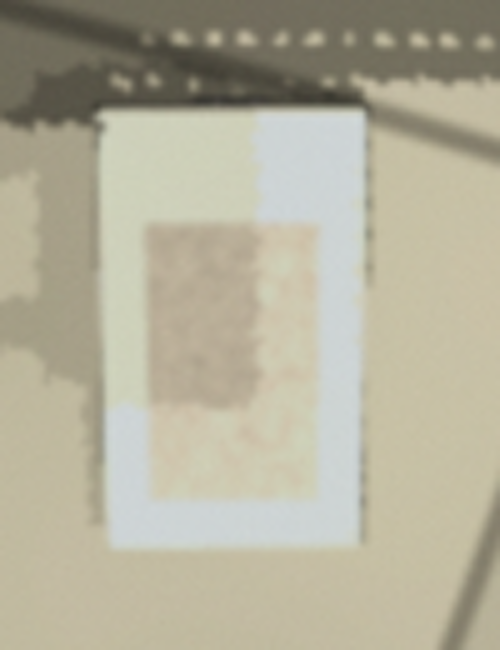

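```bash
python3 - <<'E'
from h import *
m=np.load('m16.npy',allow_pickle=True).item()
g=lambda u,v,z:hit(m,270+(u+.5)/5-.5,120+(v+.5)/5-.5,z,True)
o,R=st()
P=np.array([g(*p,15) for p in[(100,107),(367,107),(362,547),(110,550)]])
for p in P: print((R.T@(p-o['tool_pos'])).round(1))
c=P.mean(0);print(c,(R.T@(c-o['tool_pos'])).round(1))
P=P[:,:2];print([ (np.linalg.norm(P[(i+1)%4]-P[i]).round(1),np.arctan2(*(P[(i+1)%4]-P[i])[::-1]).round(3)) for i in range(4)])
E
```

```text
t 23.73 pos [407.9 319.6 183.9] F [-0.  -0.7 -0.1] w 88.3
axes x,y,z: [[-0.001, -0.001, -1.0], [-0.959, -0.283, 0.002], [-0.283, 0.959, -0.001]]
[169.   42.2 -28.8]
[169.   42.2  25.6]
[168.8 -53.2  26.5]
[168.8 -54.1 -28.7]
[413.55624055 319.75734203  15.        ] [168.9  -5.7  -1.4]
[(np.float64(54.4), np.float64(1.858)), (np.float64(95.5), np.float64(0.296)), (np.float64(55.2), np.float64(-1.269)), (np.float64(96.2), np.float64(-2.853))]
```

>>> arm_command(targets="35 -5.7 -1.4 -0.006; 35 0 0 0; 35 0 0 0; 30 0 0 0; 20 0 0 0; 10 0 0 0; 0 0 0 0; 0 0 0 0")

```text
t: 24.4
tool_pos: [414.5, 320.1, 19.9]
tcp_rot: [-0.568, 0.421, 0.568, 0.421]
ft_force: [-0.1, -0.2, -0.0]
width: 88.3
```

```bash
python3 - <<'E'
from h import *
o,R=st()
im=r.read_camera('wrist')[:,:,::-1].copy()
crop(im,160,130,480,350,2.5,"pics/c17.png")
E
```

```text
t 24.4 pos [414.5 320.1  19.9] F [-0.1 -0.2 -0. ] w 88.3
axes x,y,z: [[-0.0, -0.0, -1.0], [-0.957, -0.29, 0.001], [-0.29, 0.957, -0.0]]
```

View pics/c17.png

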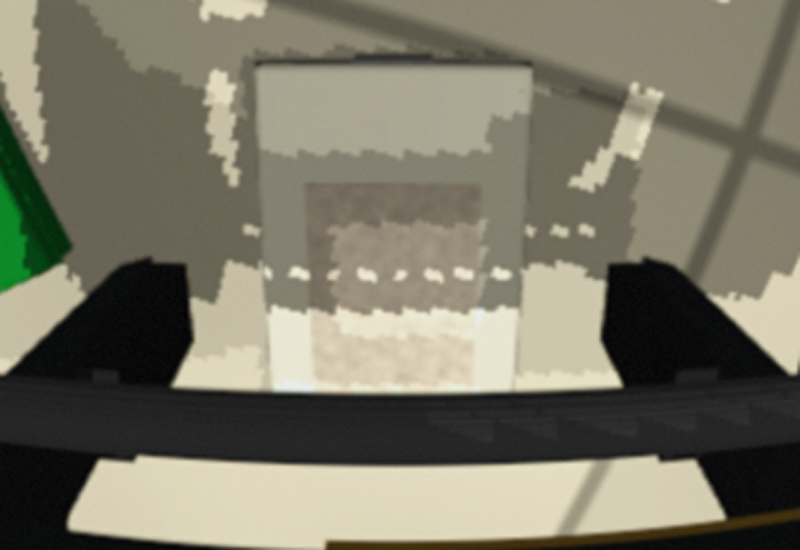

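>>> arm_command(targets="8 0 -0.7 0; 7 0 0 0; 0 0 0 0; 0 0 0 0")

```text
t: 24.78
tool_pos: [414.2, 319.6, 4.7]
tcp_rot: [-0.568, 0.421, 0.568, 0.421]
ft_force: [0.7, -0.7, -0.2]
width: 87.8
```

>>> arm_command(targets="0 0 0 0; 0 0 0 0; 0 0 0 0; 0 0 0 0; 0 0 0 0; 0 0 0 0; 0 0 0 0; 0 0 0 0; 0 0 0 0", gripper=1)

```text
t: 25.53
tool_pos: [414.5, 319.8, 5.0]
tcp_rot: [0.568, -0.421, -0.568, -0.421]
ft_force: [-0.2, -0.1, 1.8]
width: 56.1
```

>>> arm_command(targets="-10 0 0 0; -30 0 0 0; -35 0 0 0; -35 0 0 0; 0 0 0 0; 0 0 0 0; 0 0 0 0")

```text
t: 26.12
tool_pos: [414.0, 319.4, 114.7]
tcp_rot: [-0.568, 0.421, 0.568, 0.421]
ft_force: [-0.6, 0.4, -0.6]
width: 55.3
```

```bash
python3 - <<'E'
from h import *
o,R=st()
m=r.camera_model('wrist')
im=r.read_camera('wrist')[:,:,::-1].copy()
crop(im,160,130,480,350,2.5,"pics/c18.png")
np.save('m18.npy',m,allow_pickle=True)
E
```

```text
t 26.12 pos [414.  319.4 114.7] F [-0.6  0.4 -0.6] w 55.3
axes x,y,z: [[-0.0, -0.0, -1.0], [-0.956, -0.292, 0.0], [-0.292, 0.956, -0.0]]
```

View pics/c18.png

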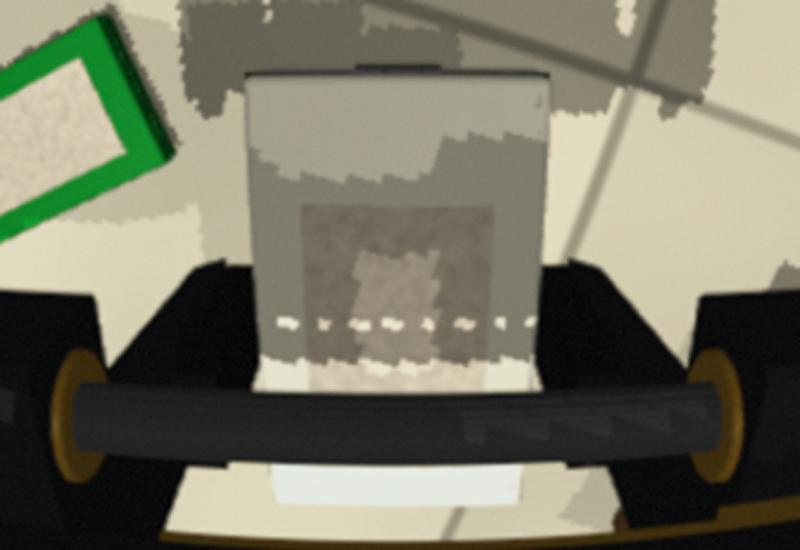

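```bash
python3 - <<'E'
from h import *
m=np.load('m18.npy',allow_pickle=True).item()
g=lambda u,v,z:hit(m,160+(u+.5)/2.5-.5,130+(v+.5)/2.5-.5,z,True)
o,R=st()
z=o['tool_pos'][2]-4.8+15
for p in[(246,76),(549,76),(519,505),(274,503)]:
    print((R.T@(g(*p,z)-o['tool_pos'])).round(1))
E
```

```text
t 26.17 pos [413.3 318.9 113.6] F [-0.2  0.3 -0.5] w 55.3
axes x,y,z: [[-0.002, -0.001, -1.0], [-0.956, -0.292, 0.002], [-0.292, 0.956, -0.001]]
[-10.1  48.4 -26.7]
[-10.1  48.4  28.3]
[-10.3 -48.7  28.7]
[-10.3 -48.2 -27.3]
```

>>> arm_command(targets="-36 0 0 0.109; -36 0 0 0.109; 0 -15.6 -30.4 0; 0 -15.6 -30.4 0; 0 -15.6 -30.4 0; 0 -15.6 -30.4 0; 0 -15.6 -30.4 0; 0 -15.6 -30.4 0; 0 -15.6 -30.4 0; 0 -15.6 -30.4 0; 0 -15.6 -30.4 0; 0 -15.6 -30.4 0")

```text
t: 27.17
tool_pos: [592.7, 27.2, 183.8]
tcp_rot: [-0.518, 0.481, 0.52, 0.479]
ft_force: [1.1, 0.7, -0.3]
width: 55.5
```

>>> arm_command(targets="0 -15.6 -30.4 0; 20 0 0 0; 20 0 0 0; 10 0 0 0; 0 0 0 0; 0 0 0 0; 0 0 0 0")

```text
t: 27.75
tool_pos: [611.6, 0.2, 136.9]
tcp_rot: [-0.519, 0.48, 0.519, 0.48]
ft_force: [0.4, -0.5, 0.0]
width: 55.7
```

```bash
python3 - <<'E'
from h import *
o,R=st()
im=r.read_camera('wrist')[:,:,::-1].copy()
cv2.imwrite("pics/wrist19.png",im)
E
```

```text
t 27.75 pos [6.116e+02 2.000e-01 1.369e+02] F [ 0.4 -0.5  0. ] w 55.7
axes x,y,z: [[-0.0, 0.0, -1.0], [-0.997, -0.079, 0.0], [-0.079, 0.997, 0.0]]
```

View pics/wrist19.png

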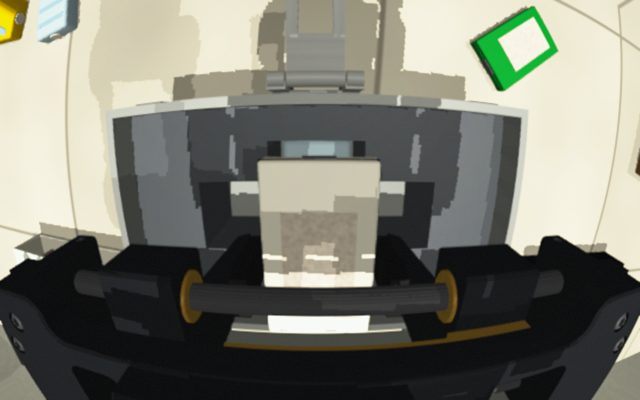

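>>> arm_command(targets="20 0.5 -1 0; 20 0 0 0; 20 0 0 0; 10 0 0 0; 10 0 0 0; 10 0 0 0; 0 0 0 0; 0 0 0 0")

```text
t: 28.47
tool_pos: [611.3, -1.3, 46.9]
tcp_rot: [-0.519, 0.48, 0.519, 0.48]
ft_force: [0.7, -0.1, -0.4]
width: 55.8
```

>>> arm_command(targets="3 0 0 0; 3 0 0 0; 2 0 0 0; 0 0 0 0; 0 0 0 0")

```text
t: 28.88
tool_pos: [611.2, -1.3, 38.8]
tcp_rot: [-0.519, 0.48, 0.519, 0.48]
ft_force: [0.5, -1.1, 0.0]
width: 55.7
```

>>> arm_command(targets="1 0 0 0; 0 0 0 0; 0 0 0 0")

```text
t: 29.13
tool_pos: [611.2, -1.3, 37.9]
tcp_rot: [0.519, -0.48, -0.519, -0.48]
ft_force: [0.5, -0.2, -1.2]
width: 55.8
```

>>> arm_command(targets="0 0 0 0; 0 0 0 0; 0 0 0 0; 0 0 0 0; -5 0 0 0; -15 0 0 0; -30 0 0 0; -35 0 0 0; -35 0 0 0; -30 0 0 0; 0 0 0 0", gripper=-0.5)

```text
t: 30.05
tool_pos: [615.9, -1.5, 196.8]
tcp_rot: [0.523, -0.477, -0.515, -0.483]
ft_force: [1.1, -0.1, 0.9]
width: 66.2
```

```bash
python3 - <<'E'
from h import *
o,R=st()
m=r.camera_model('wrist')
im=r.read_camera('wrist')[:,:,::-1].copy()
cv2.imwrite("pics/wrist20.png",im);crop(im,190,90,450,260,3,"pics/c20.png")
np.save('m20.npy',m,allow_pickle=True)
cv2.imwrite("pics/scene20.png",r.read_camera('scene')[:,:,::-1])
E
```

```text
t 30.05 pos [615.9  -1.5 196.8] F [ 1.1 -0.1  0.9] w 66.2
axes x,y,z: [[0.014, -0.001, -1.0], [-0.997, -0.078, -0.014], [-0.078, 0.997, -0.002]]
```

View pics/c20.png

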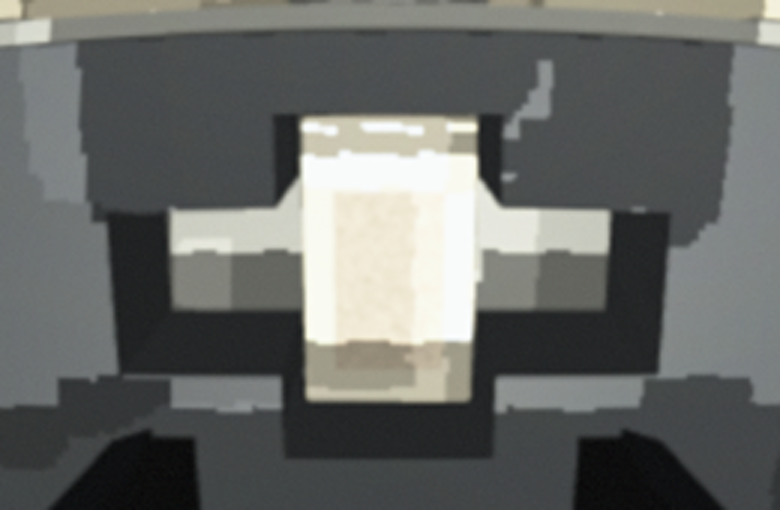

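View pics/scene20.png

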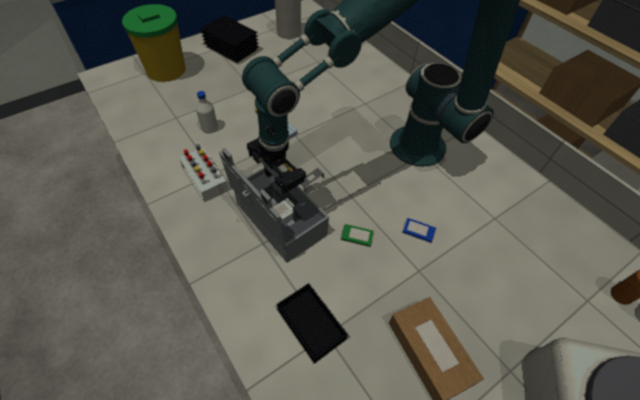

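```bash
python3 - <<'E'
from h import *
m=np.load('m20.npy',allow_pickle=True).item()
g=lambda u,v,z:hit(m,190+(u+.5)/3-.5,90+(v+.5)/3-.5,z,True)[:2]
P=np.array([g(*p,47) for p in[(301,116),(478,115),(470,402),(306,402)]]);print(P.round(1).tolist(),P.mean(0).round(1))
print([ (np.linalg.norm(P[(i+1)%4]-P[i]).round(1),np.arctan2(*(P[(i+1)%4]-P[i])[::-1]).round(3)) for i in range(4)])
W=np.array([g(*p,83) for p in[(274,115),(503,115),(492,459),(284,459)]]);print(W.round(1).tolist(),W.mean(0).round(1))
cv2.imwrite("pics/side20.png",r.read_camera('side')[:,:,::-1])
E
```

```text
[[564.4, -32.5], [559.6, 23.4], [656.1, 30.6], [660.6, -25.2]] [610.2  -0.9]
[(np.float64(56.1), np.float64(1.656)), (np.float64(96.8), np.float64(0.074)), (np.float64(56.0), np.float64(-1.491)), (np.float64(96.5), np.float64(-3.067))]
[[562.1, -36.9], [557.1, 26.8], [660.7, 35.0], [665.8, -28.8]] [611.4  -1. ]
```

View pics/side20.png

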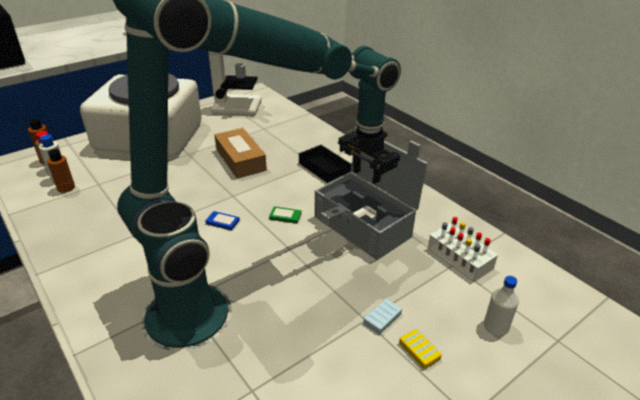

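>>> arm_command(targets="0 21.6 -27.5 0; 0 21.6 -27.5 0; 0 21.6 -27.5 0; 0 21.6 -27.5 0; 0 21.6 -27.5 0; 0 21.6 -27.5 0; 0 21.6 -27.5 0; 0 21.6 -27.5 0; 0 21.6 -27.5 0; 0 21.6 -27.5 0; 0 21.6 -27.5 0; 20 0 0 -0.08", gripper=-1)

```text
t: 31.2
tool_pos: [396.1, -326.8, 169.4]
tcp_rot: [0.539, -0.461, -0.536, -0.459]
ft_force: [0.7, -0.1, 0.3]
width: 88.6
```

>>> arm_command(targets="20 0 0 0; 0 0 0 0; 0 0 0 0; 0 0 0 0")

```text
t: 31.53
tool_pos: [397.7, -320.9, 147.2]
tcp_rot: [-0.537, 0.459, 0.539, 0.459]
ft_force: [0.6, 0.2, -1.0]
width: 88.5
```

```bash
python3 - <<'E'
from h import *
o,R=st()
m=r.camera_model('wrist')
im=r.read_camera('wrist')[:,:,::-1].copy()
crop(im,200,100,420,270,3.5,"pics/c21.png")
np.save('m21.npy',m,allow_pickle=True)
E
```

```text
t 31.53 pos [ 397.7 -320.9  147.2] F [ 0.6  0.2 -1. ] w 88.5
axes x,y,z: [[-0.001, 0.001, -1.0], [-0.987, -0.158, 0.001], [-0.158, 0.987, 0.001]]
```

View pics/c21.png

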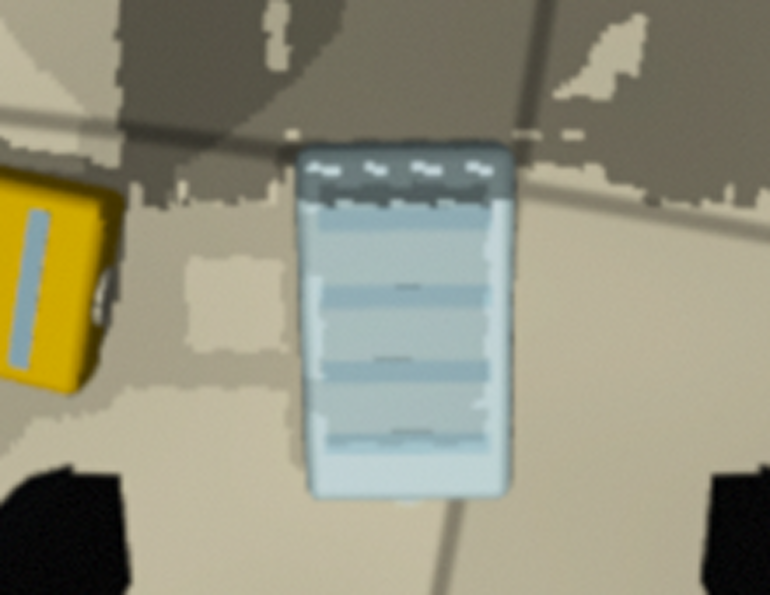

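```bash
python3 - <<'E'
from h import *
m=np.load('m21.npy',allow_pickle=True).item()
g=lambda u,v,z:hit(m,200+(u+.5)/3.5-.5,100+(v+.5)/3.5-.5,z,True)
o,R=st()
P=np.array([g(*p,24) for p in[(297,148),(515,148),(509,495),(310,498)]])
for p in P: print((R.T@(p-o['tool_pos'])).round(1))
c=P.mean(0);print(c,(R.T@(c-o['tool_pos'])).round(1))
P=P[:,:2];print([ (np.linalg.norm(P[(i+1)%4]-P[i]).round(1),np.arctan2(*(P[(i+1)%4]-P[i])[::-1]).round(3)) for i in range(4)])
E
```

```text
t 31.58 pos [ 398.3 -321.2  148.1] F [-0.2  1.3  1. ] w 88.0
axes x,y,z: [[-0.0, 0.0, -1.0], [-0.987, -0.158, 0.0], [-0.158, 0.987, 0.0]]
[124.   45.9 -28.6]
[124.1  45.9  25.8]
[124.1 -47.5  26.4]
[124.  -48.4 -27.7]
[ 399.49729417 -322.04312481   24.        ] [124.1  -1.   -1. ]
[(np.float64(54.4), np.float64(1.729)), (np.float64(93.3), np.float64(0.165)), (np.float64(54.1), np.float64(-1.395)), (np.float64(94.3), np.float64(-2.973))]
```

>>> arm_command(targets="35 -1.5 -1 0; 35 0 0 0; 30 0 0 0; 20 0 0 0; 12 0 0 0; 7 0 0 0; 0 0 0 0; 0 0 0 0")

```text
t: 32.25
tool_pos: [400.6, -322.8, 9.9]
tcp_rot: [0.539, -0.459, -0.537, -0.459]
ft_force: [0.4, 0.7, 0.7]
width: 88.0
```

>>> arm_command(targets="0 0 0 0; 0 0 0 0; 0 0 0 0; 0 0 0 0; 0 0 0 0; 0 0 0 0; 0 0 0 0; 0 0 0 0; 0 0 0 0", gripper=1)

```text
t: 33.0
tool_pos: [399.9, -322.5, 9.3]
tcp_rot: [0.538, -0.459, -0.538, -0.459]
ft_force: [-1.9, 0.8, 5.5]
width: 55.7
```

>>> arm_command(targets="-10 0 0 0; -30 0 0 0; -35 0 0 0; -35 0 0 0; 0 0 0 0; 0 0 0 0; 0 0 0 0")

```text
t: 33.58
tool_pos: [399.1, -321.7, 118.4]
tcp_rot: [-0.538, 0.459, 0.538, 0.459]
ft_force: [-0.2, 0.0, -1.7]
width: 56.1
```

```bash
python3 - <<'E'
from h import *
o,R=st()
m=r.camera_model('wrist')
im=r.read_camera('wrist')[:,:,::-1].copy()
crop(im,160,130,480,350,2.5,"pics/c22.png")
np.save('m22.npy',m,allow_pickle=True)
E
```

```text
t 33.58 pos [ 399.1 -321.7  118.4] F [-0.2  0.  -1.7] w 56.1
axes x,y,z: [[-0.001, 0.001, -1.0], [-0.988, -0.158, 0.0], [-0.158, 0.988, 0.001]]
```

View pics/c22.png

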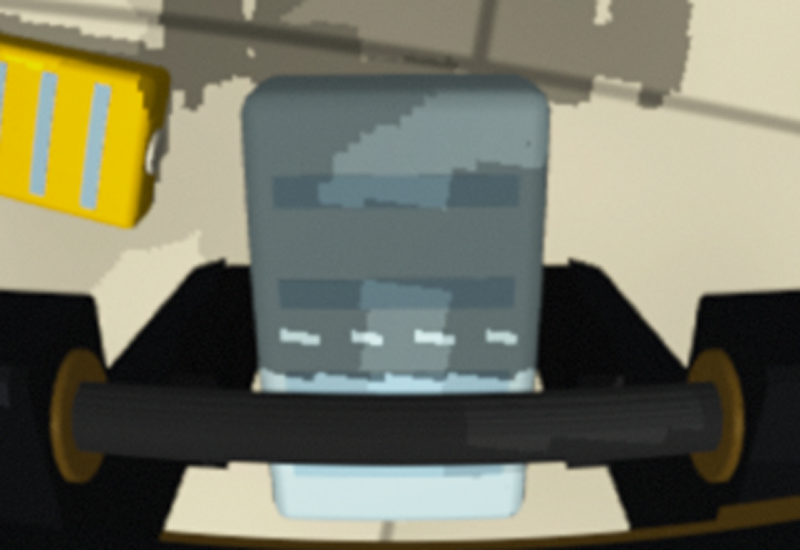

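>>> arm_command(targets="-34 0 0 0.04; -34 0 0 0.04; 0 -21.4 27.6 0; 0 -21.4 27.6 0; 0 -21.4 27.6 0; 0 -21.4 27.6 0; 0 -21.4 27.6 0; 0 -21.4 27.6 0; 0 -21.4 27.6 0; 0 -21.4 27.6 0; 0 -21.4 27.6 0; 0 -21.4 27.6 0")

```text
t: 34.63
tool_pos: [590.4, -28.5, 183.7]
tcp_rot: [-0.518, 0.481, 0.521, 0.479]
ft_force: [1.1, 0.3, -1.6]
width: 55.7
```

>>> arm_command(targets="0 -21.4 27.6 0; 20 0 0 0; 20 0 0 0; 0 0 0 0; 0 0 0 0; 0 0 0 0")

```text
t: 35.13
tool_pos: [609.8, -1.4, 145.8]
tcp_rot: [-0.518, 0.481, 0.52, 0.48]
ft_force: [0.3, -0.0, -1.0]
width: 55.8
```

```bash
python3 - <<'E'
from h import *
o,R=st()
m=np.load('m22.npy',allow_pickle=True).item()
m=r.camera_model('wrist')
im=r.read_camera('wrist')[:,:,::-1].copy()
crop(im,160,90,480,350,2.5,"pics/c23.png")
np.save('m23.npy',m,allow_pickle=True)
E
```

```text
t 35.13 pos [609.8  -1.4 145.8] F [ 0.3 -0.  -1. ] w 55.8
axes x,y,z: [[-0.002, 0.0, -1.0], [-0.997, -0.078, 0.002], [-0.078, 0.997, 0.0]]
```

View pics/c23.png

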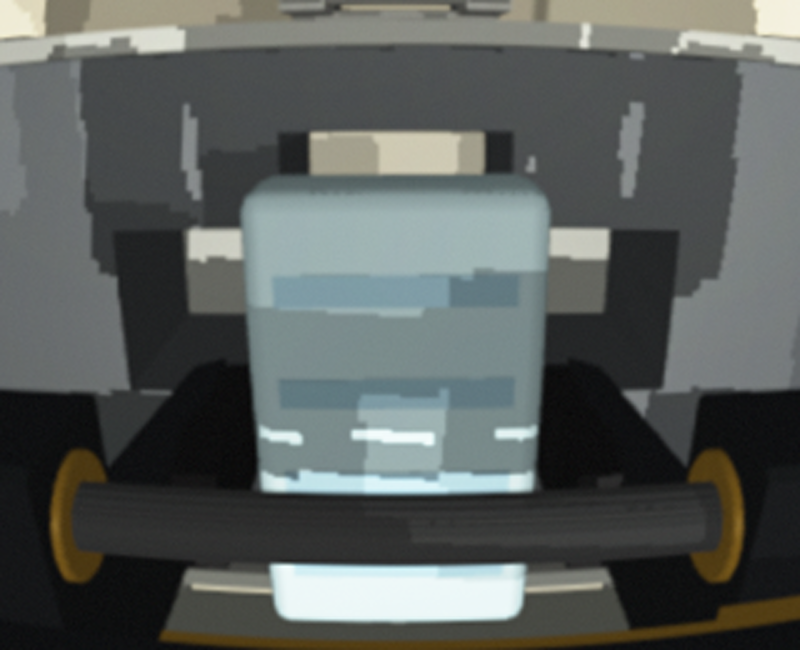

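>>> arm_command(targets="20 -0.6 0.3 0; 20 0 0 0; 15 0 0 0; 10 0 0 0; 8 0 0 0; 7 0 0 0; 0 0 0 0; 0 0 0 0")

```text
t: 35.85
tool_pos: [611.4, -0.9, 67.2]
tcp_rot: [0.519, -0.48, -0.519, -0.48]
ft_force: [-0.0, 0.6, -0.9]
width: 55.7
```

>>> arm_command(targets="4 0.7 0 0; 3 0 0 0; 2 0 0 0; 1 0 0 0; 0 0 0 0; 0 0 0 0")

```text
t: 36.35
tool_pos: [610.5, -0.8, 56.8]
tcp_rot: [-0.519, 0.48, 0.519, 0.48]
ft_force: [0.5, -0.0, -1.5]
width: 55.6
```

>>> arm_command(targets="0 0 0 0; 0 0 0 0; 0 0 0 0; 0 0 0 0; -5 0 0 0; -15 0 0 0; -30 0 0 0; -35 0 0 0; -30 0 0 0; -20 0 0 0; 0 0 0 0; 0 0 0 0", gripper=-0.5)

```text
t: 37.35
tool_pos: [611.6, -0.9, 193.9]
tcp_rot: [0.52, -0.479, -0.518, -0.481]
ft_force: [-1.3, -0.4, -0.4]
width: 66.2
```

```bash
python3 - <<'E'
from h import *
o,R=st()
m=r.camera_model('wrist')
im=r.read_camera('wrist')[:,:,::-1].copy()
crop(im,190,90,450,260,3,"pics/c24.png")
np.save('m24.npy',m,allow_pickle=True)
E
```

```text
t 37.35 pos [611.6  -0.9 193.9] F [-1.3 -0.4 -0.4] w 66.2
axes x,y,z: [[0.004, -0.0, -1.0], [-0.997, -0.078, -0.004], [-0.078, 0.997, -0.0]]
```

View pics/c24.png

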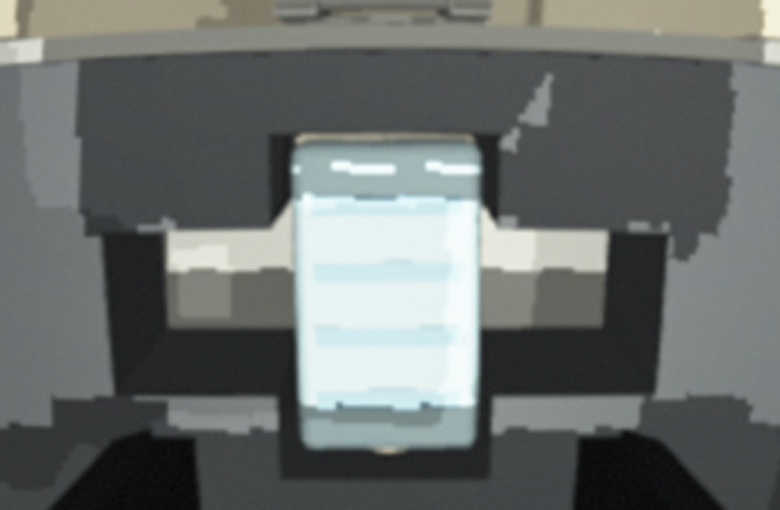

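```bash
python3 - <<'E'
from h import *
m=np.load('m24.npy',allow_pickle=True).item()
g=lambda u,v,z:hit(m,190+(u+.5)/3-.5,90+(v+.5)/3-.5,z,True)[:2]
P=np.array([g(*p,71) for p in[(293,142),(482,142),(478,445),(303,447)]]);print(P.round(1).tolist(),P.mean(0).round(1))
print([ (np.linalg.norm(P[(i+1)%4]-P[i]).round(1),np.arctan2(*(P[(i+1)%4]-P[i])[::-1]).round(3)) for i in range(4)])
W=np.array([g(*p,83) for p in[(268,135),(500,135),(490,478),(281,478)]]);print(W.round(1).tolist(),W.mean(0).round(1))
E
```

```text
[[564.8, -31.3], [560.4, 23.3], [654.6, 32.0], [659.6, -23.1]] [6.098e+02 2.000e-01]
[(np.float64(54.8), np.float64(1.65)), (np.float64(94.5), np.float64(0.092)), (np.float64(55.3), np.float64(-1.479)), (np.float64(95.2), np.float64(-3.055))]
[[562.2, -37.3], [557.2, 26.8], [660.2, 35.2], [665.3, -28.6]] [611.2  -0.9]
```

>>> arm_command(targets="-40 0 0 0; -40 0 0 0; -40 0 0 0; -40 0 0 0; 0 -24.2 -23 0; 0 -24.2 -23 0; 0 -24.2 -23 0; 0 -24.2 -23 0; 0 0 0 0; 0 0 0 0", gripper=-0.6)

```text
t: 38.23
tool_pos: [713.9, -86.1, 346.8]
tcp_rot: [-0.517, 0.482, 0.521, 0.479]
ft_force: [-0.7, 0.3, 0.0]
width: 70.4
```

```bash
python3 - <<'E'
from h import *
o,R=st()
im=r.read_camera('wrist')[:,:,::-1].copy()
cv2.imwrite("pics/wrist25.png",im)
E
```

```text
t 38.23 pos [713.9 -86.1 346.8] F [-0.7  0.3  0. ] w 70.4
axes x,y,z: [[-0.007, 0.001, -1.0], [-0.997, -0.076, 0.007], [-0.076, 0.997, 0.002]]
```

View pics/wrist25.png

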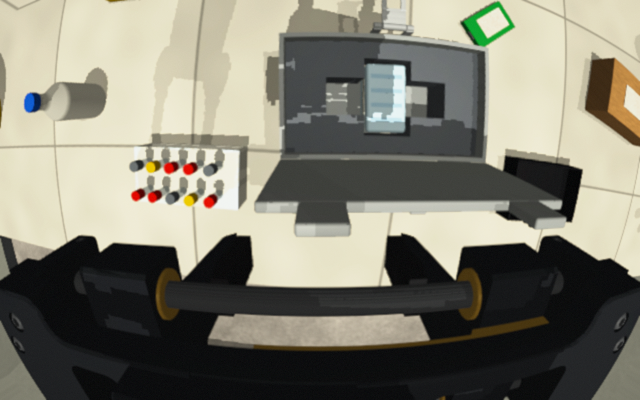

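>>> arm_command(targets="25 -0.5 1 0; 25 0 0 0; 17 0 0 0; 0 0 0 0; 0 0 0 0")

```text
t: 38.7
tool_pos: [712.8, -82.8, 283.2]
tcp_rot: [-0.518, 0.481, 0.521, 0.479]
ft_force: [-0.3, -0.2, 0.6]
width: 70.6
```

```bash
python3 - <<'E'
from h import *
o,R=st()
im=r.read_camera('wrist')[:,:,::-1].copy()
cv2.imwrite("pics/wrist26.png",im)
E
```

```text
t 38.7 pos [712.8 -82.8 283.2] F [-0.3 -0.2  0.6] w 70.6
axes x,y,z: [[-0.004, 0.001, -1.0], [-0.997, -0.079, 0.004], [-0.079, 0.997, 0.001]]
```

View pics/wrist26.png

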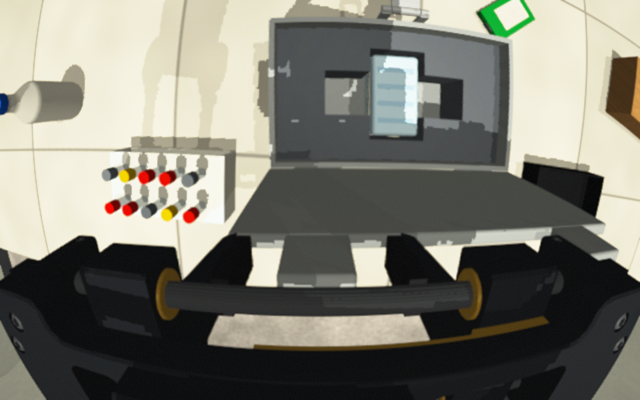

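>>> arm_command(targets="3 -2.2 -1 0; 0 0 0 0; 0 0 0 0; 0 0 0 0; 0 0 0 0; 0 0 0 0; 0 0 0 0; 0 0 0 0; 0 0 0 0; 0 0 0 0; 0 0 0 0", gripper=1)

```text
t: 39.67
tool_pos: [717.0, -83.5, 282.5]
tcp_rot: [-0.519, 0.479, 0.52, 0.481]
ft_force: [-0.1, 4.9, 2.5]
width: 35.6
```

>>> arm_command(targets="-0.5 14 0 0; 0.5 14 0 0; 1.5 13.9 0 0; 2.5 13.8 0 0; 3.5 13.5 0 0; 4.5 13.2 0 0; 5.5 12.9 0 0; 6.4 12.4 0 0; 7.3 11.9 0 0; 8.2 11.4 0 0; 9 10.7 0 0; 0 0 0 0")

```text
t: 40.67
tool_pos: [573.0, -94.9, 232.9]
tcp_rot: [-0.518, 0.48, 0.52, 0.48]
ft_force: [-5.2, 5.1, 2.6]
width: 35.4
```

>>> arm_command(targets="9.8 10 0 0; 10.5 9.3 0 0; 11.1 8.5 0 0; 11.7 7.7 0 0; 12.2 6.8 0 0; 12.7 5.8 0 0; 13.1 4.9 0 0; 13.4 3.9 0 0; 13.7 2.9 0 0; 13.9 1.9 0 0; 11 0.7 0 0; 0 0 0 0")

```text
t: 41.67
tool_pos: [512.9, -99.7, 99.4]
tcp_rot: [-0.518, 0.48, 0.52, 0.48]
ft_force: [2.1, 6.0, -4.2]
width: 35.6
```

```bash
python3 - <<'E'
from h import *
o,R=st()
im=r.read_camera('wrist')[:,:,::-1].copy()
cv2.imwrite("pics/wrist27.png",im)
E
```

```text
t 41.67 pos [512.9 -99.7  99.4] F [ 2.1  6.  -4.2] w 35.6
axes x,y,z: [[-0.001, 0.002, -1.0], [-0.997, -0.078, 0.001], [-0.078, 0.997, 0.002]]
```

View pics/wrist27.png

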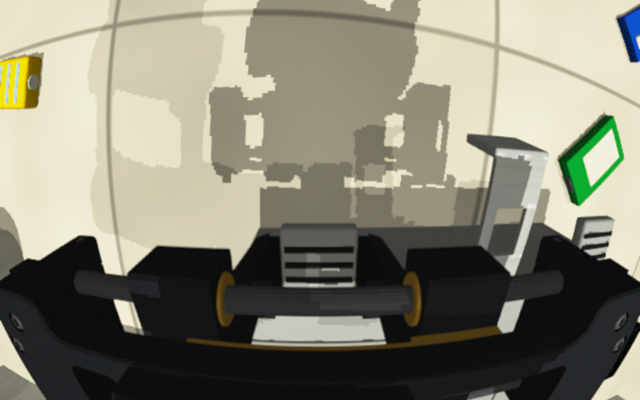

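>>> arm_command(targets="2 1 0 0; 2 0 0 0; 0 0 0 0; 0 0 0 0")

```text
t: 42.05
tool_pos: [513.0, -99.7, 99.0]
tcp_rot: [-0.519, 0.479, 0.519, 0.481]
ft_force: [-5.9, 8.5, 17.8]
width: 35.8
```

>>> arm_command(targets="1.5 0 0 0; 0 0 0 0; 0 0 0 0")

```text
t: 42.3
tool_pos: [513.0, -99.7, 98.9]
tcp_rot: [-0.519, 0.479, 0.519, 0.481]
ft_force: [-10.3, 9.2, 25.8]
width: 35.6
```

>>> arm_command(targets="-2 0 0 0; 0 0 0 0; 0 0 0 0; 0 0 0 0; 0 0 0 0; 0 0 0 0; -15 0 0 0; -25 0 0 0; -25 0 0 0; -25 0 0 0; 0 0 0 0; 0 0 0 0", gripper=-0.6)

```text
t: 43.3
tool_pos: [513.6, -101.3, 188.4]
tcp_rot: [0.52, -0.479, -0.518, -0.481]
ft_force: [0.3, -0.7, 0.6]
width: 70.4
```

```bash
python3 - <<'E'
from h import *
o,R=st()
im=r.read_camera('wrist')[:,:,::-1].copy()
cv2.imwrite("pics/wrist28.png",im)
im=r.read_camera('scene')[:,:,::-1].copy()
crop(im,200,130,360,270,5,"pics/c28.png")
E
```

```text
t 43.3 pos [ 513.6 -101.3  188.4] F [ 0.3 -0.7  0.6] w 70.4
axes x,y,z: [[0.004, -0.001, -1.0], [-0.997, -0.078, -0.003], [-0.078, 0.997, -0.001]]
```

View pics/wrist28.png

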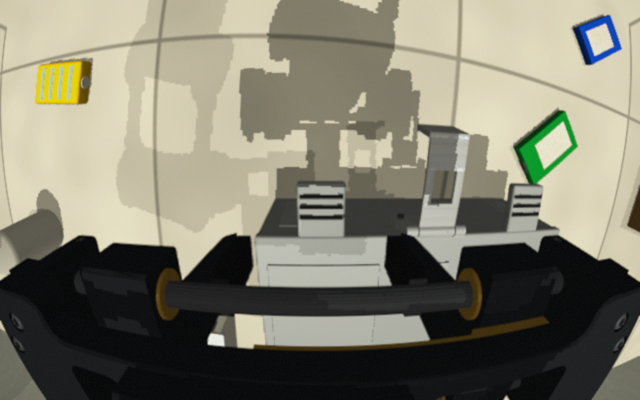

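View pics/c28.png

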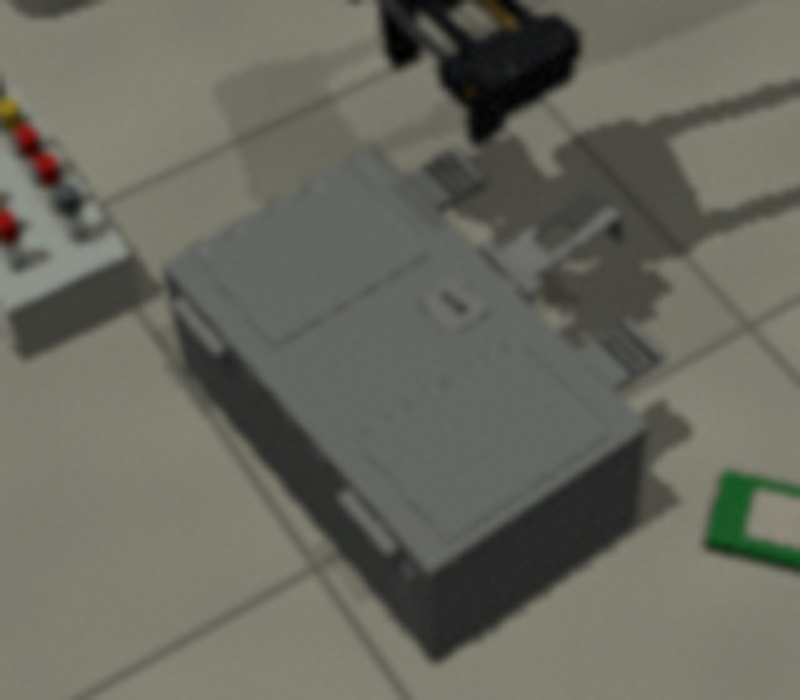

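>>> arm_command(targets="0 19.5 30.6 0; 0 19.5 30.6 0; 0 19.5 30.6 0; 20 0 0 0; 20 0 0 0; 0 0 0 0; 0 0 0 0")

```text
t: 43.98
tool_pos: [444.6, -13.6, 144.5]
tcp_rot: [-0.518, 0.481, 0.521, 0.479]
ft_force: [1.9, 0.5, -0.1]
width: 70.2
```

```bash
python3 - <<'E'
from h import *
o,R=st()
im=r.read_camera('wrist')[:,:,::-1].copy()
cv2.imwrite("pics/wrist29.png",im)
E
```

```text
t 43.98 pos [444.6 -13.6 144.5] F [ 1.9  0.5 -0.1] w 70.2
axes x,y,z: [[-0.006, 0.0, -1.0], [-0.997, -0.078, 0.006], [-0.078, 0.997, 0.001]]
```

View pics/wrist29.png

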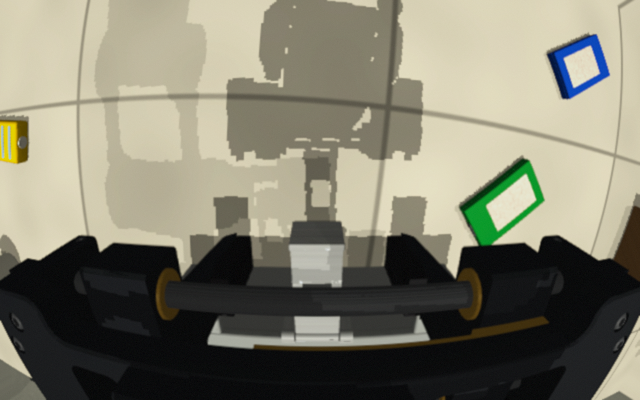

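Centred on the strap end (u≈317). Descend and grip.

>>> arm_command(targets="20 -2.5 0 0; 20 0 0 0; 12 0 0 0; 0 0 0 0; 0 0 0 0")

```text
t: 44.45
tool_pos: [449.6, -14.0, 95.0]
tcp_rot: [-0.519, 0.48, 0.519, 0.48]
ft_force: [0.9, -0.5, -0.8]
width: 70.4
```

>>> arm_command(targets="0 0 0 0; 0 0 0 0; 0 0 0 0; 0 0 0 0; 0 0 0 0; 0 0 0 0; 0 0 0 0; 0 0 0 0; 0 0 0 0; 0 0 0 0", gripper=1)

```text
t: 45.28
tool_pos: [449.6, -14.2, 94.9]
tcp_rot: [0.52, -0.48, -0.519, -0.48]
ft_force: [-1.2, -4.9, 0.3]
width: 31.2
```

```bash
python3 - <<'E'
from h import *
o,R=st()
im=r.read_camera('wrist')[:,:,::-1].copy()
crop(im,160,190,480,350,2.5,"pics/c30.png")
E
```

```text
t 45.28 pos [449.6 -14.2  94.9] F [-1.2 -4.9  0.3] w 31.2
axes x,y,z: [[0.0, -0.001, -1.0], [-0.997, -0.078, -0.0], [-0.078, 0.997, -0.001]]
```

View pics/c30.png

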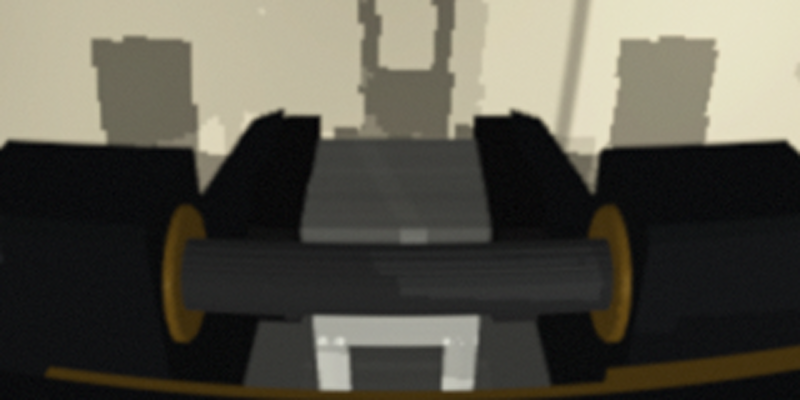

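```bash
python3 - <<'E'
from h import *
import math
L=74.2;a1=math.radians(183.9);N=16;prev=None
for i in range(N+1):
    th=a1-2.93*i/N;p=np.array([L*math.cos(th),L*math.sin(th)])
    if prev is not None: d=p-prev;print(i,'%.1f %.1f'%(-d[1],-d[0]),p.round(1))
    prev=p
E
```

```text
1 -13.6 -0.3 [-73.7   8.5]
2 -13.3 -2.8 [-70.9  21.8]
3 -12.6 -5.2 [-65.8  34.4]
4 -11.4 -7.4 [-58.4  45.8]
5 -9.9 -9.3 [-49.1  55.6]
6 -8.0 -11.0 [-38.2  63.6]
7 -5.9 -12.2 [-25.9  69.5]
8 -3.6 -13.1 [-12.8  73.1]
9 -1.1 -13.5 [ 0.7 74.2]
10 1.4 -13.5 [14.2 72.8]
11 3.8 -13.0 [27.2 69. ]
12 6.1 -12.1 [39.3 62.9]
13 8.2 -10.8 [50.1 54.7]
14 10.0 -9.1 [59.3 44.7]
15 11.5 -7.1 [66.4 33.1]
16 12.6 -4.9 [71.3 20.5]
```

>>> arm_command(targets="-13.6 -0.3 0 0; -13.3 -2.8 0 0; -12.6 -5.2 0 0; -11.4 -7.4 0 0; -9.9 -9.3 0 0; -8 -11 0 0; -5.9 -12.2 0 0; -3.6 -13.1 0 0; -1.1 -13.5 0 0; 0 0 0 0")

```text
t: 46.17
tool_pos: [525.0, -8.2, 174.5]
tcp_rot: [0.519, -0.48, -0.519, -0.48]
ft_force: [-1.5, -5.4, 3.8]
width: 30.5
```

>>> arm_command(targets="1.4 -13.5 0 0; 3.8 -13 0 0; 6.1 -12.1 0 0; 8.2 -10.8 0 0; 10 -9.1 0 0; 11.5 -7.1 0 0; 0 0 0 0; 0 0 0 0")

```text
t: 46.83
tool_pos: [589.4, -3.1, 132.5]
tcp_rot: [0.519, -0.48, -0.519, -0.48]
ft_force: [1.1, -5.0, -0.5]
width: 30.5
```

```bash
python3 - <<'E'
from h import *
o,R=st()
im=r.read_camera('wrist')[:,:,::-1].copy()
cv2.imwrite("pics/wrist31.png",im)
E
```

```text
t 46.83 pos [589.4  -3.1 132.5] F [ 1.1 -5.  -0.5] w 30.5
axes x,y,z: [[-0.0, -0.0, -1.0], [-0.997, -0.078, 0.0], [-0.078, 0.997, -0.0]]
```

View pics/wrist31.png

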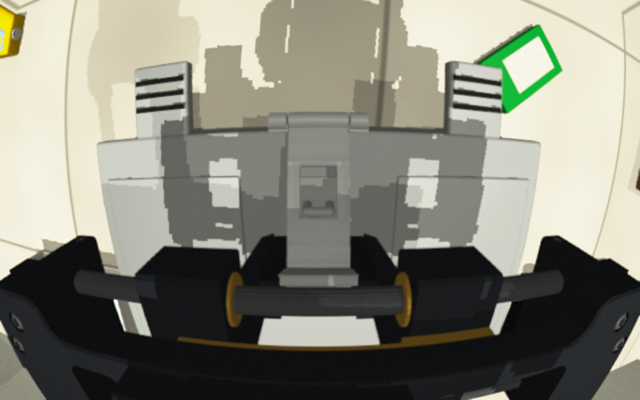

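>>> arm_command(targets="6.3 -2.8 0 0; 6.3 -2.1 0 0; 0 0 0 0; 0 0 0 0")

```text
t: 47.22
tool_pos: [595.5, -2.6, 121.9]
tcp_rot: [0.52, -0.479, -0.518, -0.481]
ft_force: [1.8, -4.5, 3.9]
width: 31.0
```

>>> arm_command(targets="1.5 -0.3 0 0; 1.5 0 0 0; 0 0 0 0; 0 0 0 0")

```text
t: 47.55
tool_pos: [596.5, -2.6, 119.9]
tcp_rot: [0.521, -0.479, -0.518, -0.481]
ft_force: [2.6, -4.8, 7.0]
width: 30.4
```

>>> arm_command(targets="1 0 0 0; 0 0 0 0; 0 0 0 0")

```text
t: 47.8
tool_pos: [596.8, -2.5, 119.2]
tcp_rot: [0.521, -0.479, -0.518, -0.481]
ft_force: [3.0, -4.3, 7.2]
width: 30.5
```

```bash
python3 - <<'E'
from h import *
o,R=st()
im=r.read_camera('scene')[:,:,::-1].copy()
crop(im,225,150,345,260,6,"pics/c32.png")
im=r.read_camera('side')[:,:,::-1].copy()
crop(im,300,130,440,260,5,"pics/s32.png")
E
```

```text
t 47.8 pos [596.8  -2.5 119.2] F [ 3.  -4.3  7.2] w 30.5
axes x,y,z: [[0.006, -0.0, -1.0], [-0.997, -0.078, -0.006], [-0.078, 0.997, -0.001]]
```

View pics/s32.png

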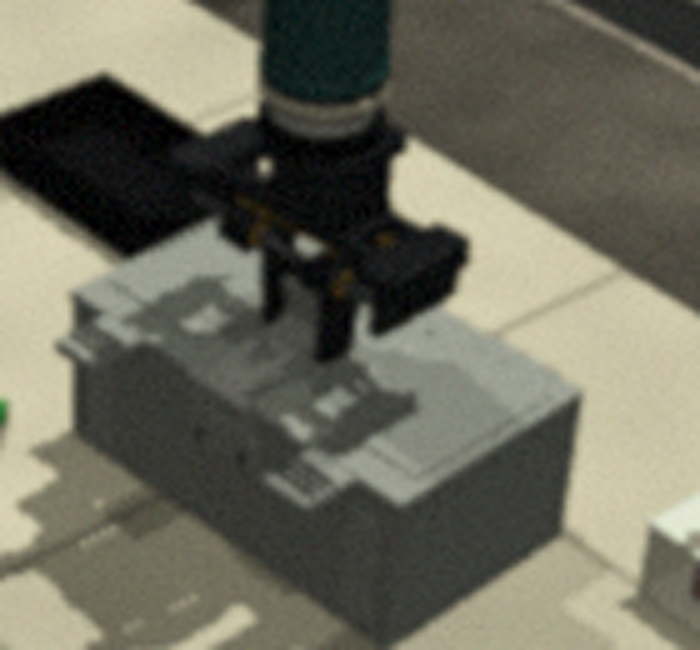

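>>> arm_command(targets="0 0 0 0; 0 0 0 0; 0 0 0 0; 0 0 0 0; 0 0 0 0; -15 0 0 0; -25 0 0 0; -25 0 0 0; 0 0 0 0; 0 0 0 0", gripper=-0.6)

```text
t: 48.73
tool_pos: [595.4, -2.5, 182.8]
tcp_rot: [0.52, -0.479, -0.518, -0.481]
ft_force: [-0.5, -0.2, -0.2]
width: 70.8
```

```bash
python3 - <<'E'
from h import *
o,R=st()
im=r.read_camera('wrist')[:,:,::-1].copy()
np.save('m33.npy',r.camera_model('wrist'),allow_pickle=True)
crop(im,200,100,440,340,3,"pics/c33.png")
E
```

```text
t 48.73 pos [595.4  -2.5 182.8] F [-0.5 -0.2 -0.2] w 70.8
axes x,y,z: [[0.003, -0.0, -1.0], [-0.997, -0.078, -0.003], [-0.078, 0.997, -0.001]]
```

View pics/c33.png

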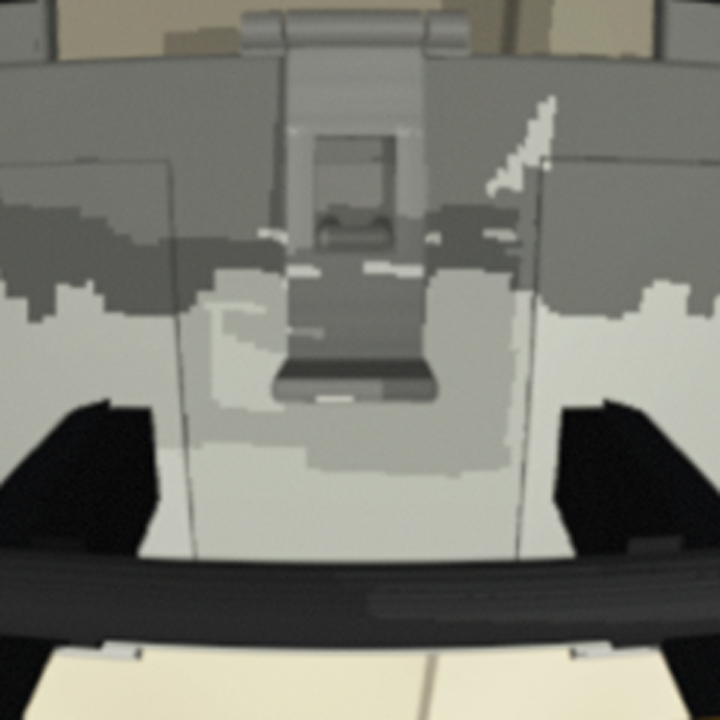

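```bash
python3 - <<'E'
from h import *
m=np.load('m33.npy',allow_pickle=True).item()
c=np.array([611.2,-1.3]);y=.078;ex=np.array([np.cos(y),np.sin(y)])
h=c-88*ex
for th in(0,.05,.1,.2):
    out=[]
    for a,b in((73,1.5),(73,27),(78,27)):
        x=a*np.cos(th)-b*np.sin(th);z=119+a*np.sin(th)+b*np.cos(th)
        u=proj(m,[*(h+ex*x),z],True);out.append((((u-[200,100]+.5)*3-.5)).round(0).tolist())
    print(th,out)
E
```

```text
0 [[353.0, 352.0], [353.0, 391.0], [353.0, 413.0]]
0.05 [[353.0, 356.0], [353.0, 391.0], [353.0, 414.0]]
0.1 [[353.0, 360.0], [353.0, 390.0], [353.0, 414.0]]
0.2 [[353.0, 366.0], [353.0, 385.0], [353.0, 410.0]]
```

>>> arm_command(targets="0 -3.5 0 0; 0 0 0 0; 0 0 0 0; 0 0 0 0; 0 0 0 0; 0 0 0 0; 0 0 0 0; 0 0 0 0; 0 0 0 0; 0 0 0 0; 0 0 0 0; 10 0 0 0", gripper=1)

```text
t: 49.78
tool_pos: [599.7, -2.1, 173.7]
tcp_rot: [0.52, -0.479, -0.518, -0.481]
ft_force: [-0.3, 0.2, 0.9]
width: 0.1
```

>>> arm_command(targets="5 0 0 0; 5 0 0 0; 3 0 0 0; 3 0 0 0; 0 0 0 0; 0 0 0 0")

```text
t: 50.28
tool_pos: [597.7, -2.0, 155.2]
tcp_rot: [-0.519, 0.48, 0.519, 0.48]
ft_force: [-0.2, -0.5, 0.2]
width: 0.5
```

>>> arm_command(targets="2 -0.5 0 0; 2 0 0 0; 2 0 0 0; 0 0 0 0; 0 0 0 0")

```text
t: 50.7
tool_pos: [598.3, -2.0, 149.4]
tcp_rot: [-0.519, 0.48, 0.519, 0.48]
ft_force: [0.5, 1.2, 0.2]
width: 0.3
```

>>> arm_command(targets="1.5 0 0 0; 1.5 0 0 0; 0 0 0 0; 0 0 0 0")

```text
t: 51.03
tool_pos: [598.8, -2.0, 147.8]
tcp_rot: [0.519, -0.48, -0.519, -0.48]
ft_force: [-1.6, -0.0, 5.3]
width: 0.5
```

>>> arm_command(targets="1.5 0 0 0; 0 0 0 0; 0 0 0 0")

```text
t: 51.28
tool_pos: [598.9, -2.0, 147.6]
tcp_rot: [0.519, -0.48, -0.519, -0.48]
ft_force: [-4.1, 0.3, 12.0]
width: 0.5
```

>>> arm_command(targets="-10 0 0 0; -25 0 0 0; -30 0 0 0; -30 0 0 0; -30 0 0 0; 0 25 -20 0; 0 30 -30 0; 0 30 -30 0; 0 30 -30 0; 0 0 0 0; 0 0 0 0")

```text
t: 52.2
tool_pos: [492.8, -120.3, 270.5]
tcp_rot: [0.518, -0.481, -0.518, -0.481]
ft_force: [-0.6, -0.5, 0.6]
width: 0.3
```

```bash
python3 - <<'E'
from h import *
o,R=st()
im=r.read_camera('scene')[:,:,::-1].copy();cv2.imwrite('pics/scene34.png',im)
crop(im,225,150,345,260,6,"pics/c34.png")
im=r.read_camera('side')[:,:,::-1].copy();crop(im,280,120,520,320,3,'pics/s34.png')
E
```

```text
t 52.2 pos [ 492.8 -120.3  270.5] F [-0.6 -0.5  0.6] w 0.3
axes x,y,z: [[0.001, -0.0, -1.0], [-0.997, -0.074, -0.001], [-0.074, 0.997, -0.0]]
```

View pics/c34.png

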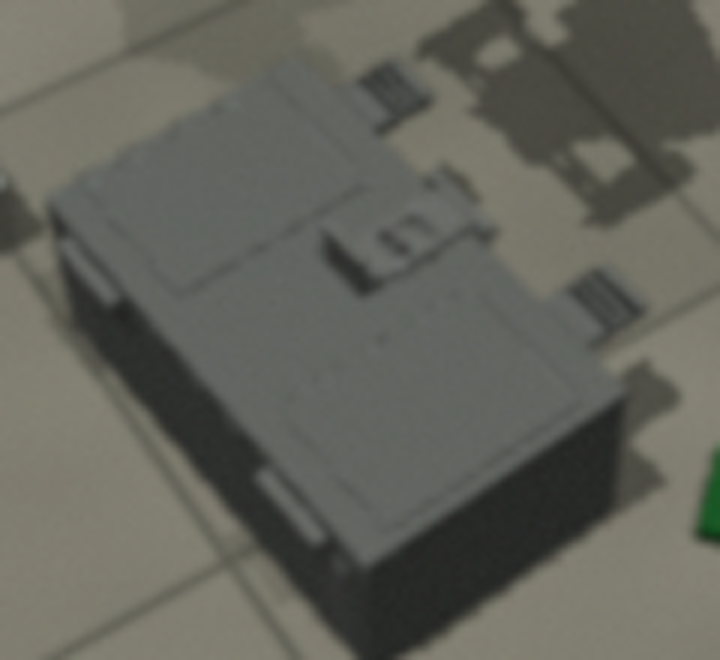

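View pics/scene34.png

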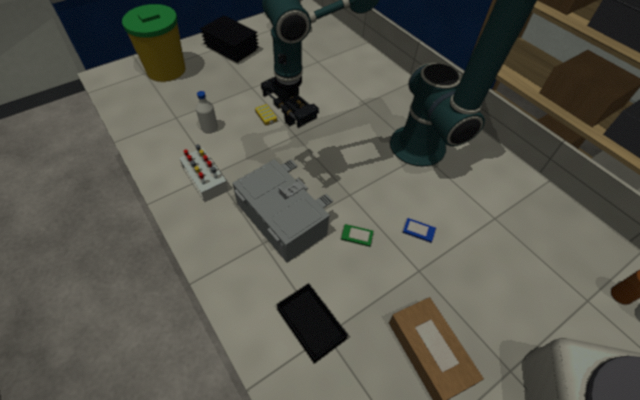

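View pics/s34.png

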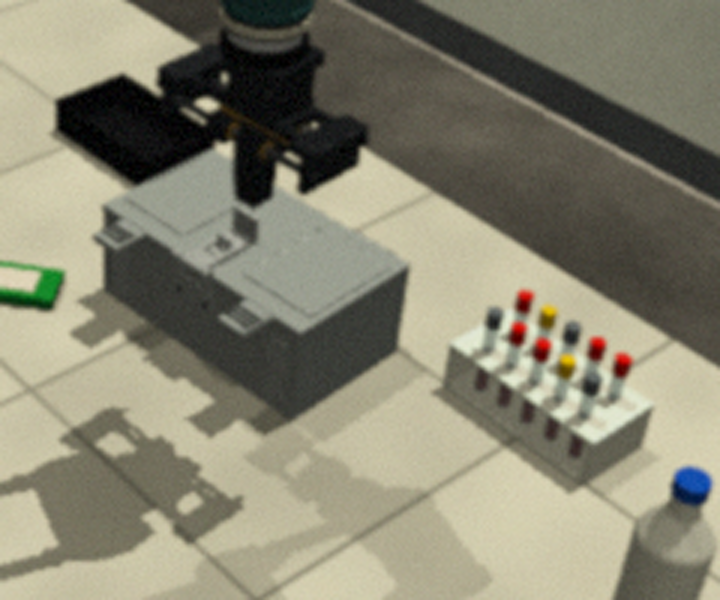

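The scene crop matches the starting picture: lid and hasp shut, bystanders unmoved, and nothing white left on the bench. The robot is clear, so I'm handing in.

```bash
python3 - <<'E'
from bench import r
print(r.sign_off())
E
```

```text
the job is handed in; nothing more can be done
None
```

The job is done and handed in at about 52 s of robot time. I swung the hasp over and stood the lid up. I stacked the upper ice pack, the one slide box on the bench and the other pack in the well, then shut the lid and put the hasp back over the catch.

**Load:** each layer measured within about 2 mm of the well's centre and 0.02 rad of square, and looked flat. That was read from the wrist camera after each placing. I did not look inside again after shutting the lid.

**Lid and hasp:** I pushed the lid down to its hard stop (26 N). After releasing the hasp, one wrist picture could be read as it still sitting about 0.15 rad up. I pressed it down with shut fingers; it stopped hard at 147.6 mm (12 N), about the height of the lip when shut. The last scene picture looks the same as the start.

**Bench:** the cameras showed only one white slide box. By eye, the tube rack, tray, bottle, glove box and the blue, green and yellow look-alikes are where they were; I did not measure their movement. The arm is clear of everything.

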